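# Feed the milled block through the measuring guide

## Task

Stand the milled aluminium block on the plate in front of the mouth of the measuring guide, lined up with the channel and let go, with its nose between the flared wings. Then take the grey push stick by its raised grip and with its nose push the block through the channel until it is fully home against the end stop; never push it inside the channel with the gripper. Finally draw the stick right out and leave it standing on its sole on the plate, clear of the guide, without disturbing the loose rings and bushes.

Things in the scene. Friction and masses are not known exactly. Their poses are not given: they have to be found in the camera images.
- guide_mouth (a point): Centre of the mouth of the measuring guide's channel, at plate height. The guide is fixed. Its channel is 20 mm wide (19 mm at the mouth), 43 mm high, 100 mm deep; the floor is the granite itself, the top is covered but for an 8 mm slot along the middle. This frame's x axis points into the channel, y to the left of it, z up.
- guide_wings (a point): Point on the plate midway between the outer ends of the two flared lead-in wings, 31 mm before the mouth (at -31 mm on its x); same axes. The wings are 16 mm high, 6 mm thick, and stand 48 mm apart (inside) there, narrowing to 19 mm at the mouth.
- guide_stop (a point): Centre of the inner face of the guide's end stop, at plate height, 100 mm from the mouth; same axes. From outside the aluminium and steel guide is 48 mm high, 48 mm wide (86 mm over its two flat screwed feet, 10 mm high with screws) and 114 mm long without the wings.
- block_mid (a point): Centre of the loose milled aluminium block (50 mm long along its x, 16 mm wide along its y, 40 mm high, 0.085 kg, two bores in its top), which stands on the plate with z up, its centre 20 mm above the plate. It is fed lengthwise; either end may lead.
- stick_grip (a point): Centre of the raised grip of the loose grey push stick, 34 mm above its underside. Stick 180 mm long along its x (nose at +x), blade 14 mm wide, 22 mm high, 0.16 kg. The grip rib, 66 mm long and 14 mm wide (along y), rises to 48 mm. Under it a sole 66 x 36 x 6 mm, on which the stick stands by itself; the sole is too wide for the channel.
- stick_nose (a point): Centre of the flat black nose face of the push stick, 11 mm above its underside, 142 mm ahead of the centre of the grip along the stick's x.
- ring_mid (a point): Centre of a loose plain steel ring, 33 mm diameter, 20 mm high; bystander.
- bush_mid (a point): Centre of a loose plain brass bush, 26 mm diameter, 25 mm high; bystander.
- flanged_mid (a point): Centre of a loose steel bush with a flange at its foot, 48 mm diameter, 18 mm high; bystander.
Mind the look-alikes: they are no part of the job. Leave any pink or yellow look-alike of the part that bears block_mid alone.

How it is judged:
By the outcome, as a careful person would: the job done as asked, in the order asked, and still so for the second after the job is handed in, with the robot touching nothing.
It also fails if it takes over 59 s, if anything falls off the work surface, if the arm or the gripper's body presses on something with over 40 N, if the wrist force passes 120 N, or if a joint passes its speed limit or range.

## Robot

A 6-joint arm with a two-finger parallel gripper is mounted at the origin on a cart in front of the work surface, level with it; the furniture and walls round the work are solid. World frame = base frame: x ahead of the robot, y to its left, z up, the work surface at z = 0. Lengths are in m, angles in rad, forces in N, time in s.
With the tool pointing down it reaches from about 0.35 to 0.725 m from the base axis. Payload 6 kg.
Tool frame: the origin (TCP) lies on the centre line of the jaws, within the pads' length; the fingertips stand 25 mm ahead of it and the grasp point (between the pads) lies 6 mm ahead of it; x points along the fingers, z is the direction in which the jaws open and shut, and the axes are right-handed (so a half turn about x gives the same grasp; the last joint's range is limited). The gripper opens to 85 mm and grips with 20 to 120 N. Pads are 22 mm wide; open, the fingers measure 114 mm over their backs; the gripper's body (76 mm by 85 mm) begins 54 mm behind the grasp point. The pads swing forward as they close: fully open they stand 13 mm farther back than shut.
Start: joints at [1.526, 0.04, 0.085, 0, -1.615, -0.334], TCP at [0.222, 0.557, 0.256] pointing down, gripper open.
Joint ranges: [-2.56, 2.56], [-1.29, 2.01], [-1.08, 1.49], [-3.29, 1.98], [-2.81, -0.18], [-2.99, 2.99]. Speed limits (rad/s): [2.57, 2.57, 3.01, 3.14, 3.14, 3.14].

## Interface

Orientations are given as [roll, pitch, yaw] about the fixed x, y, z axes, in that order (R = Rz(yaw) Ry(pitch) Rx(roll)).
In Python, from station import robot gives the robot as it stands. The module is installed in compiled form; this text tells all that it offers.
- The arm moves only by the tool send_rows, never from a script. Its argument "commands" is a list that holds one entry, the list of rows, each a list of 7 numbers: the gripper command: -1 is shut, 1 is fully open, values between are in proportion, then the shift along the tool's x, y, z in mm, then the turn, a rotation vector about the tool's x, y, z in rad. A call has 1 to 10 rows; each row shifts and turns the commanded pose from where the row before left it, along the tool's axes as they then stand; what a row does not reach is not made up. A row lasts 1/10 s, in which the tool goes at most 50 mm and 8.59 degrees, less where a joint would pass 70% of its speed; a pose out of reach is approached as far as the arm can. A call is refused whole if a number of a shift passes 50 or a number of a turn 0.15, either way. A call with a gripper value outside its range is refused whole. The fingers move at their own pace and stop on an object; "newtons" is the grip in N (left out, the last holds). Time passes only in rows, so rows that do not move let the fingers close. It gives the time, the measured TCP pose, the force and the opening at its end, in the units of the state.
- robot.get_state(): the state, without advancing time (a new reading comes with each control period).
- robot.read_camera(name): name is "side" or "top" or "wrist"; returns a dict with "img" (384x512x3 uint8, blue, green, red), "fx", "fy", "cx", "cy" (pixels), "dist_coeffs" ([k1, k2, p1, p2, k3] as OpenCV has them; the pictures are not rectified), "R" (3x3) and "t" (3): a world point X has camera coordinates R X + t; the wrist camera has in their place "mount" (4x4, takes a point from camera to tool coordinates, whose origin is the TCP and whose axes are the tool frame's). Camera axes: x right, y down, z forward; pixel columns grow to the right and rows downward; lengths in m; the calibration is good to about 2 mm. A picture is of the moment at which its call begins: read the wrist's pose just before it. There is no depth.
- robot.sign_off(): hands the job in, once; it reports no verdict.
Trained networks look in a picture, given as the dict that the camera call returned (one of the last four; its "shot" number tells which), for a name from the list of things; names that differ only in an ending like _2 or _b are one class to them, and where a whole thing is asked for, a point or a joint stands for the part that bears it (a point fixed in the world has none). Each returns a list of dicts, best first, with "p" (0 to 1); they miss things now and then, are a little off and sometimes report something else, mostly with a low value. They report only what shows in the picture. A call takes as long as a camera call. They do not tell look-alikes from the thing itself.
- robot.find_in(picture, label): "location" ([column, row] in pixels, amid what is visible of it).
- robot.regions_of(picture, label): "pixels" (384x512 bool, what is visible of it) and "location" ([column, row] in pixels, amid what is visible of it).
- robot.mark_of(picture, label): "location" ([column, row] in pixels: a listed point, or the origin of a listed thing).
The state is a dict: "clock": time; "q": joint angles; "qd": joint speeds; "tau": joint torques, N m; "eef_pos": TCP position; "tcp_rot": TCP orientation; "force": force on the tool from outside, world axes, zero at the start; "torque": the same for the moment, N m; "gripper_width": finger opening in m.
Only numpy, scipy, OpenCV 4.12 (cv2) and the standard library are available. Lean on these libraries where they do the work, as an engineer would, in place of code of your own. Each camera call takes 0.05 s, during which the arm holds its last target.

## Working session

There is one attempt and no reset: what is moved stays moved. The work goes in short steps, Python scripts to look and compute and a tool call to move; the robot and the scene stay as the last step left them, time stands still between calls to the robot, and variables do not carry over. Pictures are saved under pics/ and viewed, and the job is handed in when it is done.

Besides the shell and the picture viewer there is one more tool, called after "Request:" as name([rows], argument=value, ...), one row to a line, values as JSON. send_rows: Moves the arm, as the interface text tells. Its arguments: {"type":"object","properties":{"commands":{"type":"array"},"newtons":{"type":"number"}},"required":["commands"]}

```bash
mkdir -p pics
python3 - <<'E'
from station import robot
import cv2
s=robot.get_state()
for k in ['clock','q','eef_pos','tcp_rot','force','gripper_width']: print(k,s[k])
for n in ['side','top','wrist']:
    p=robot.read_camera(n); cv2.imwrite(f'pics/{n}0.png',p['img'])
    print(n,p['shot'],p['fx'],p['cx'],p['dist_coeffs'],p.get('R'),p.get('t'),p.get('mount'))
    for l in ['guide_mouth','guide_wings','guide_stop','block_mid','stick_grip','stick_nose','ring_mid','bush_mid','flanged_mid']:
        print(l,[(d['location'],round(d['p'],2)) for d in robot.mark_of(p,l)][:4])
E
```

```text
clock 0.0
q [ 1.52569317e+00  4.08234329e-02  8.37788430e-02 -4.92223215e-04
 -1.61550037e+00 -3.33673682e-01]
eef_pos [0.22169126 0.55722466 0.25524905]
tcp_rot [ 0.0595235   1.56897986 -1.89002809]
force [ 0.04812311 -0.08693493 -0.19356952]
gripper_width 0.08525711472692615
side 1 492.05191281881434 259.30269587340337 [0.02715664 0.         0.         0.         0.        ] [[ 0.74650381 -0.66520087  0.01548775]
 [-0.33019271 -0.39055738 -0.85932398]
 [ 0.57767192  0.63637468 -0.51119705]] [-0.38013741  0.24652288  0.86986686] None
guide_mouth [([215.8, 199.5], 0.85)]
guide_wings [([227.2, 205.4], 0.7)]
guide_stop [([235.7, 169.5], 0.47)]
block_mid [([185.4, 206.8], 0.83), ([203.9, 225.3], 0.82), ([300.9, 194.9], 0.66), ([358.7, 226.3], 0.61)]
stick_grip [([367.7, 251.7], 0.74)]
stick_nose [([316.7, 232.4], 0.82)]
ring_mid [([246.0, 249.5], 0.7)]
bush_mid [([154.7, 197.8], 0.67)]
flanged_mid [([235.0, 167.1], 0.68)]
top 2 364.17621048170315 253.51210864236575 [-0.05142089  0.          0.          0.          0.        ] [[ 0.00907878 -0.99988428 -0.01220656]
 [-0.98523423 -0.00685
[... 342 characters left out ...]
_grip [([353.6, 175.5], 0.73)]
stick_nose [([299.8, 185.3], 0.83), ([195.1, 209.4], 0.63)]
ring_mid [([278.2, 241.7], 0.49)]
bush_mid [([161.3, 255.8], 0.58)]
flanged_mid [([166.7, 161.2], 0.6)]
wrist 3 290.18598769107155 259.51016177035024 [0.01109918 0.         0.         0.         0.        ] None None [[-5.24292426e-04 -3.12567704e-01  9.49895339e-01 -1.16626859e-01]
 [-2.84603019e-05 -9.49895465e-01 -3.12567761e-01  8.04830969e-02]
 [ 9.99999862e-01 -1.90911218e-04  4.89127226e-04  1.89984818e-04]
 [ 0.00000000e+00  0.00000000e+00  0.00000000e+00  1.00000000e+00]]
guide_mouth []
guide_wings []
guide_stop []
block_mid []
stick_grip []
stick_nose []
ring_mid []
bush_mid []
flanged_mid []
```

View pics/side0.png

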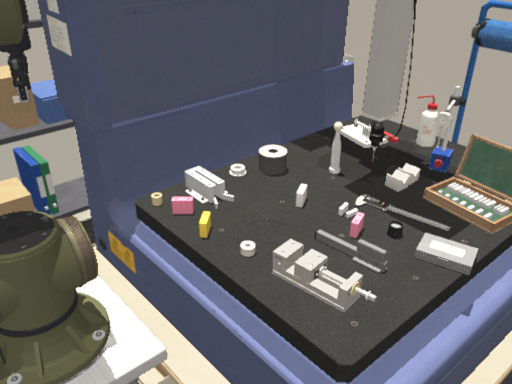

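View pics/top0.png

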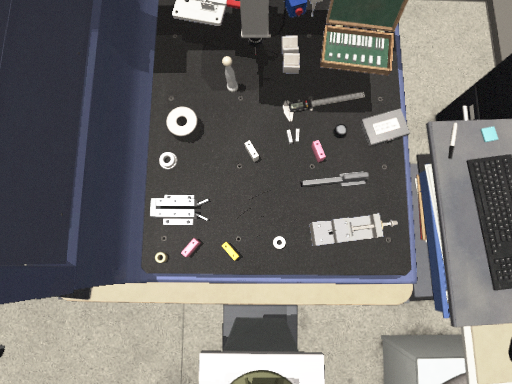

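View pics/wrist0.png

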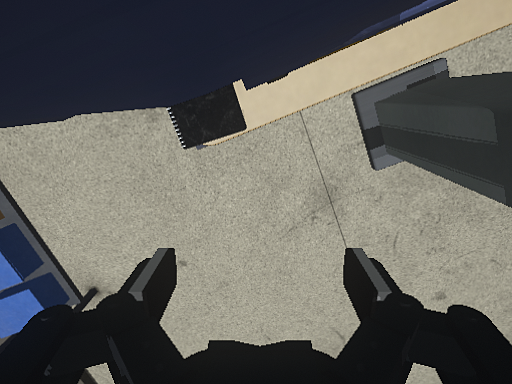

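Side view: the aluminium block is at about (301,195), the stick at (350,248) and the guide at (205,185), with pink at (182,205) and (358,225) and yellow at (204,224). A blue wall stands to the left of the plate. Top view: the block is at (252,151), the stick spans (303,183) to (368,178), and the guide is at (175,210) with its mouth to the right.

```bash
cat > h.py <<'E'
import numpy as np, cv2
from station import robot
from scipy.spatial.transform import Rotation as Ro
def K(p): return np.array([[p['fx'],0,p['cx']],[0,p['fy'],p['cy']],[0,0,1]])
def Rt(p,s=None):
    if p.get('R') is not None: return np.array(p['R']),np.array(p['t'])
    T=np.eye(4);T[:3,:3]=Ro.from_euler('xyz',s['tcp_rot']).as_matrix();T[:3,3]=s['eef_pos']
    M=np.linalg.inv(T@np.array(p['mount']));return M[:3,:3],M[:3,3]
def ray(p,uv,s=None):
    R,t=Rt(p,s);n=cv2.undistortPoints(np.array([[uv]],float),K(p),np.array(p['dist_coeffs']))[0,0]
    return -R.T@t,R.T@np.array([n[0],n[1],1])
def onz(p,uv,z,s=None):
    o,d=ray(p,uv,s);return o+d*(z-o[2])/d[2]
def tri(rs):
    A=np.zeros((3,3));b=np.zeros(3)
    for o,d in rs:
        d=d/np.linalg.norm(d);P=np.eye(3)-np.outer(d,d);A+=P;b+=P@o
    X=np.linalg.solve(A,b)
    return X,[np.linalg.norm(np.cross(X-o,d/np.linalg.norm(d))) for o,d in rs]
def proj(p,X,s=None):
    R,t=Rt(p,s);return cv2.projectPoints(np.array(X,float).reshape(-1,3),cv2.Rodrigues(R)[0],t,K(p),np.array(p['dist_coeffs']))[0][:,0]
E
python3 - <<'E'
from h import *
np.set_printoptions(precision=4,suppress=True)
S=robot.read_camera('side');T=robot.read_camera('top')
pts={'mouth':([215.8,199.5],[194.6,209.8],0),'wings':([227.2,205.4],[211.4,210.7],0),'stop':(None,[160.3,210.6],0),'block':([300.9,194.9],[254.1,148.8],.02),'grip':([367.7,251.7],[353.6,175.5],.034),'nose':([316.7,232.4],[299.8,185.3],.011),'ring':([246,249.5],[278.2,241.7],.01),'bush':([154.7,197.8],[161.3,255.8],.0125),'fl':([235,167.1],[166.7,161.2],.009),'pink2':([358.7,226.3],[318.4,150.6],.02)
,'wallbot':(None,[150,275],0),'wallmid':(None,[155,80],0),'pcorner':(None,[410,275],0)}
for k,(a,b,z) in pts.items():
    print(k, a and onz(S,a,z)[:2],onz(T,b,z)[:2], *( tri([ray(S,a),ray(T,b)]) if a else ()))
big=cv2.resize(T['img'][110:285,140:400],None,fx=3,fy=3,interpolation=cv2.INTER_CUBIC);cv2.imwrite('pics/topz.png',big)
big=cv2.resize(S['img'][130:310,140:400],None,fx=3,fy=3,interpolation=cv2.INTER_CUBIC);cv2.imwrite('pics/sidez.png',big)
print(-T['R'].T@T['t'],-S['R'].T@S['t'])
E
```

```text
mouth [0.5169 0.1791] [0.5168 0.1818] [ 0.5177  0.1816 -0.0015] [np.float64(0.0008510487442732813), np.float64(0.0008510487442732731)]
wings [0.5213 0.137 ] [0.5148 0.1362] [0.5163 0.1344 0.0031] [np.float64(0.0023855364048654295), np.float64(0.0023855364048655106)]
stop None [0.5139 0.2752]
block [0.6785 0.029 ] [0.6824 0.0223] [0.6787 0.0245 0.0227] [np.float64(0.0035958919531585247), np.float64(0.0035958919531585438)]
grip [ 0.5981 -0.2442] [ 0.6069 -0.2414] [ 0.6064 -0.2413  0.0289] [np.float64(0.00213765843907938), np.float64(0.0021376584390793603)]
nose [ 0.5944 -0.1042] [ 0.584  -0.1014] [ 0.5872 -0.1043  0.0133] [np.float64(0.0046948396723786095), np.float64(0.004694839672378803)]
ring [ 0.428  -0.0469] [ 0.4329 -0.043 ] [ 0.4325 -0.0428  0.0056] [np.float64(0.0007534094704559884), np.float64(0.0007534094704559964)]
bush [0.3907 0.2697] [0.3931 0.2631] [0.3908 0.2641 0.0148] [np.float64(0.002768677373559838), np.float64(0.00276867737355994)]
fl [0.6607 0.2758] [0.6495 0.2623] [0.6468 0.2592 0.0202] [np.float64(0.0003406314813792511), np.float64(0.0003406314813793532)]
pink2 [ 0.6776 -0.1593] [ 0.6785 -0.1522] [ 0.6815 -0.1544  0.0152] [np.float64(0.0020004761724548782), np.float64(0.002000476172454794)]
wallbot None [0.3426 0.2941]
wallmid None [0.8954 0.3124]
pcorner None [ 0.348  -0.3904]
[0.3937 0.0097 0.9733] [-0.1373 -0.7101  0.6624]
```

View pics/topz.png

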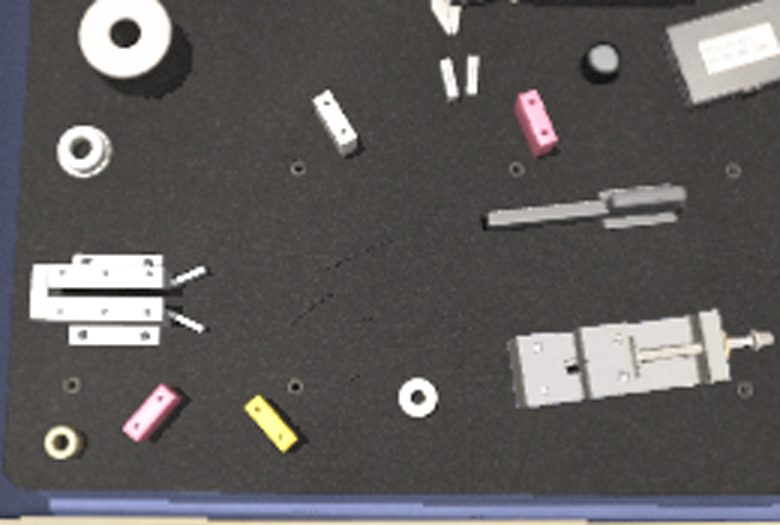

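View pics/sidez.png

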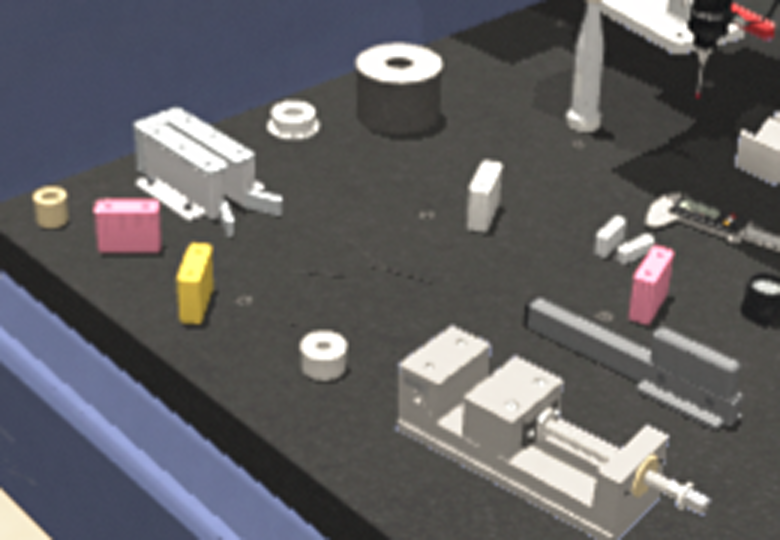

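Run:
```python
from h import *
np.set_printoptions(precision=4,suppress=True)
s=robot.get_state()
R=Ro.from_euler('xyz',s['tcp_rot']).as_matrix();print(R, s['clock'])
m=np.array([-0.1166,.0805,0]);print('cam',s['eef_pos']+R@m)
T=robot.read_camera('top');S=robot.read_camera('side')
for uv in [(145,280),(0,300),(140,283),(60,300)]: print([onz(T,uv,z)[:2] for z in (0,.2,.4)])
big=cv2.resize(T['img'][240:384,0:260],None,fx=3,fy=3);cv2.imwrite('pics/tw.png',big)
print(s['q'],s['tau'])
```

```text
[[-0.      0.9291 -0.3698]
 [-0.0001 -0.3698 -0.9291]
 [-1.      0.      0.0001]] 1.6
cam [0.2966 0.5277 0.3729]
[array([0.3294, 0.3068]), array([0.3426, 0.2457]), array([0.3558, 0.1847])]
[array([0.2678, 0.7008]), array([0.2937, 0.5588]), array([0.3196, 0.4167])]
[array([0.3215, 0.3197]), array([0.3363, 0.256 ]), array([0.3511, 0.1923])]
[array([0.2729, 0.5329]), array([0.2977, 0.4254]), array([0.3225, 0.3179])]
[ 1.5257  0.0402  0.0848 -0.     -1.6155 -0.3337] [  0.0011 -36.7921  34.7436   6.9328  -0.001   -0.    ]
```

View pics/tw.png

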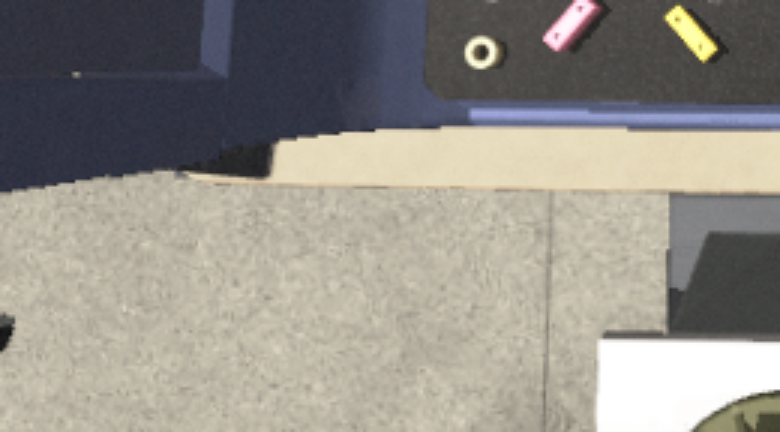

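Request:
send_rows([
  [[1,0,12,38,0,0,0],[1,0,12,38,0,0,0],[1,0,12,38,0,0,0],[1,0,12,38,0,0,0],[1,0,12,38,0,0,0],[1,0,12,38,0,0,0],[1,0,40,20,0,0,0],[1,0,40,20,0,0,0]],
])

```text
clock: 2.5
eef_pos: [0.2638, 0.2512, 0.257]
tcp_rot: [-3.037, 1.568, 1.301]
force: [1.1, 0.0, 0.9]
gripper_width: 0.0853
```

Run:
```python
from h import *
np.set_printoptions(precision=4,suppress=True)
s=robot.get_state()
R=Ro.from_euler('xyz',s['tcp_rot']).as_matrix();print(R, s['clock'],s['q'],s['eef_pos'],s['force'])
```

```text
[[ 0.0008  0.9305 -0.3662]
 [ 0.003  -0.3662 -0.9305]
 [-1.     -0.0003 -0.0031]] 2.5 [ 1.3307 -0.6316 -0.4452  0.0001 -1.7541 -0.1348] [0.2638 0.2512 0.257 ] [1.0776 0.0002 0.8903]
```

```bash
cat >> h.py <<'E'
def plan(pos,phi_deg,g,n,start=None):
    """rows from current (assumed tool down) to pos with tool y at phi (deg)"""
    s=robot.get_state() if start is None else start
    R=Ro.from_euler('xyz',s['tcp_rot']).as_matrix();p=np.array(s['eef_pos'])
    f=np.radians(phi_deg);y=np.array([np.cos(f),np.sin(f),0]);x=np.array([0,0,-1.]);z=np.cross(x,y)
    Rg=np.stack([x,y,z],1)
    rv=Ro.from_matrix(R.T@Rg).as_rotvec();out=[]
    d=(np.array(pos)-p)/n
    for i in range(n):
        Ri=R@Ro.from_rotvec(rv*i/n).as_matrix()
        out.append([g]+[round(float(v),1) for v in Ri.T@d*1000]+[round(float(v),4) for v in rv/n])
    print('max shift',np.linalg.norm(d)*1000,'turn deg/row',np.degrees(np.linalg.norm(rv))/n)
    print(out)
E
python3 - <<'E'
from h import *
plan([.655,.01,.215],29,1,10)
E
```

```text
max shift 46.14602473007916 turn deg/row 5.048319471980525
[[1, 4.2, 45.2, 8.1, -0.0881, -0.0003, -0.0001], [1, 4.2, 44.3, 12.1, -0.0881, -0.0003, -0.0001], [1, 4.2, 43.1, 15.9, -0.0881, -0.0003, -0.0001], [1, 4.2, 41.5, 19.7, -0.0881, -0.0003, -0.0001], [1, 4.2, 39.6, 23.2, -0.0881, -0.0003, -0.0001], [1, 4.2, 37.4, 26.6, -0.0881, -0.0003, -0.0001], [1, 4.2, 35.0, 29.8, -0.0881, -0.0003, -0.0001], [1, 4.2, 32.2, 32.8, -0.0881, -0.0003, -0.0001], [1, 4.2, 29.2, 35.5, -0.0881, -0.0003, -0.0001], [1, 4.2, 26.0, 37.9, -0.0881, -0.0003, -0.0001]]
```

Request:
send_rows([
  [[1,4,45,8,-0.088,0,0],[1,4,44,12,-0.088,0,0],[1,4,43,16,-0.088,0,0],[1,4,41.5,20,-0.088,0,0],[1,4,39.5,23,-0.088,0,0],[1,4,37.5,26.5,-0.088,0,0],[1,4,35,30,-0.088,0,0],[1,4,32,33,-0.088,0,0],[1,4,29,35.5,-0.088,0,0],[1,4,26,38,-0.088,0,0]],
])

```text
clock: 3.5
eef_pos: [0.6516, 0.0076, 0.2162]
tcp_rot: [0.456, 1.571, -0.615]
force: [0.2, 0.7, 1.0]
gripper_width: 0.0854
```

Run:
```python
from h import *
np.set_printoptions(precision=4,suppress=True)
s=robot.get_state();p=robot.read_camera('wrist');cv2.imwrite('pics/w1.png',p['img'])
R=Ro.from_euler('xyz',s['tcp_rot']).as_matrix();print(R, s['clock'],s['q'],s['eef_pos'],s['force'],s['qd'])
for d in robot.regions_of(p,'block_mid'):
    m=d['pixels'];ys,xs=np.nonzero(m);print(d['p'],d['location'],xs.min(),xs.max(),ys.min(),ys.max(),p['img'][m].mean(0))
print([(d['location'],d['p'],onz(p,d['location'],.02,s)) for d in robot.mark_of(p,'block_mid')])
```

```text
[[ 0.0001  0.8776  0.4793]
 [-0.0001  0.4793 -0.8776]
 [-1.      0.0001  0.0001]] 3.5 [ 0.318   0.1757  0.1583  0.0001 -1.5533  1.7527] [0.6516 0.0076 0.2162] [0.2167 0.6857 1.0009] [-0.5966  1.0123  1.0436  0.0026 -0.0201  1.4703]
0.91 [391.4, 218.1] 371 410 191 244 [170.0504 146.6819 212.1426]
0.86 [252.7, 143.5] 244 261 118 169 [247.4442 248.2815 248.4917]
0.68 [38.8, 269.7] 9 71 249 288 [167.4162 139.8474 210.3616]
0.68 [115.3, 286.7] 102 124 280 297 [  0.5612 157.1871 190.3669]
[([41.9, 265.9], 0.92, array([0.42  , 0.1853, 0.02  ])), ([392.9, 214.7], 0.92, array([ 0.6819, -0.153 ,  0.02  ])), ([253.6, 142.3], 0.59, array([0.6782, 0.0289, 0.02  ])), ([124.7, 303.3], 0.58, array([0.4156, 0.0767, 0.02  ]))]
```

View pics/w1.png

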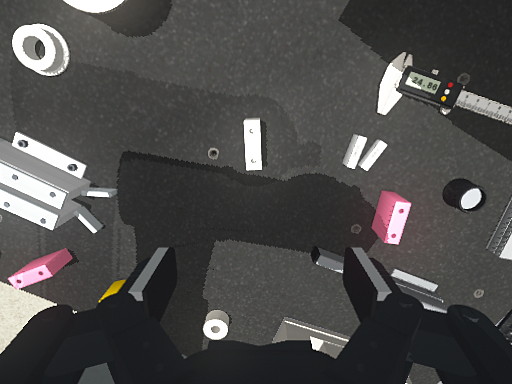

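Run:
```python
from h import *
np.set_printoptions(precision=4,suppress=True)
s=robot.get_state();p=robot.read_camera('wrist');print(s['qd'].round(3) if hasattr(s['qd'],'round') else s['qd'],s['eef_pos'],s['tcp_rot'])
cv2.imwrite('pics/w2.png',cv2.resize(p['img'][100:190,200:310],None,fx=7,fy=6,interpolation=cv2.INTER_CUBIC)[:600])
g=p['img'].min(2)
m=(g>150).astype(np.uint8);n,l,st,c=cv2.connectedComponentsWithStats(m)
for i in range(1,n):
    if 200<st[i][4]<3000 and 220<c[i][0]<290: 
        print(st[i],c[i]);ys,xs=np.nonzero(l==i)
        r=cv2.minAreaRect(np.stack([xs,ys],1).astype(np.float32));b=cv2.boxPoints(r);print(r)
        W=np.array([onz(p,u,.04,s) for u in b]);print(W,W.mean(0),[np.linalg.norm(W[k]-W[k-1]) for k in range(4)])
# predicted: model
print(np.unique(g[118:170,246:260],return_counts=True)[0][-5:])
import pickle
```

```text
[ 0.043 -0.09  -0.028  0.005 -0.007 -0.039] [0.6509 0.0072 0.2126] [-1.8024  1.5647 -2.8797]
[243 117  19  53 864] [252.287 142.647]
((252.43048095703125, 142.8527069091797), (52.38872146606445, 16.908369064331055), 86.53176879882812)
[[0.6963 0.0502 0.04  ]
 [0.7048 0.0363 0.04  ]
 [0.6608 0.009  0.04  ]
 [0.6517 0.0237 0.04  ]] [0.6784 0.0298 0.04  ] [np.float64(0.05190921515353497), np.float64(0.016316407004022416), np.float64(0.051841780679600345), np.float64(0.01729016584236049)]
[251 252 253 254 255]
```

View pics/w2.png

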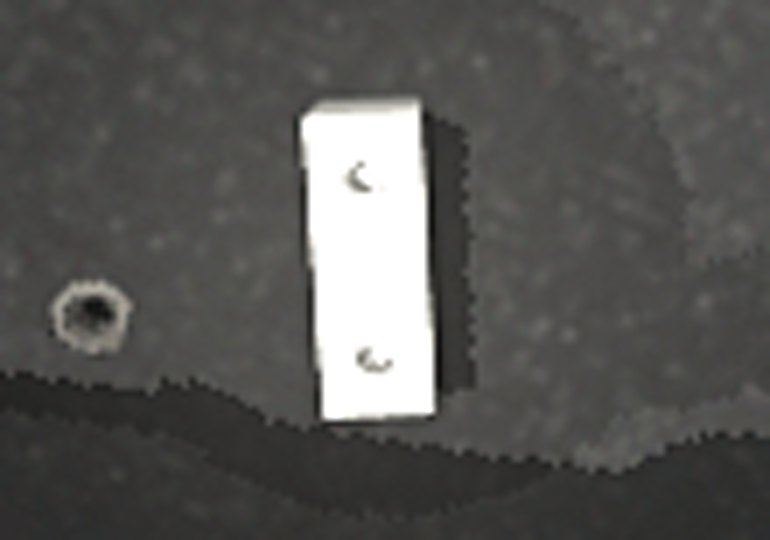

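Run:
```python
from h import *
plan([.6687,.0232,.033],31.8,1,6)
```

```text
max shift 30.523280079757637 turn deg/row 0.581001349079804
[[1, 30.3, 4.0, -0.7, -0.0101, -0.0001, 0.0005], [1, 30.3, 4.0, -0.7, -0.0101, -0.0001, 0.0005], [1, 30.3, 4.0, -0.7, -0.0101, -0.0001, 0.0005], [1, 30.3, 4.0, -0.6, -0.0101, -0.0001, 0.0005], [1, 30.3, 3.9, -0.6, -0.0101, -0.0001, 0.0005], [1, 30.3, 3.9, -0.6, -0.0101, -0.0001, 0.0005]]
```

Request:
send_rows([
  [[0.2,20,8,-1.5,-0.02,0,0],[0.2,20,8,-1.5,-0.02,0,0],[0.2,35,4,-0.5,-0.02,0,0],[0.2,40,2,-0.2,0,0,0],[0.2,35,1,-0.2,0,0,0],[0.2,20,0,0,0,0,0],[0.2,10,0,0,0,0,0],[0.2,0,0,0,0,0,0]],
], newtons=50)

```text
clock: 4.5
eef_pos: [0.6674, 0.0244, 0.0366]
tcp_rot: [-1.764, 1.57, -2.778]
force: [-0.5, 0.1, -0.7]
gripper_width: 0.0512
```

Run:
```python
from h import *
np.set_printoptions(precision=4,suppress=True)
s=robot.get_state();p=robot.read_camera('wrist');cv2.imwrite('pics/w3.png',p['img'])
print(s['eef_pos'],s['force'],s['gripper_width'],Ro.from_euler('xyz',s['tcp_rot']).as_matrix())
```

```text
[0.6674 0.0244 0.0366] [-0.4891  0.0921 -0.7167] 0.05118201805568273 [[-0.0005  0.8487  0.5288]
 [-0.0002  0.5288 -0.8487]
 [-1.     -0.0005 -0.0001]]
```

View pics/w3.png

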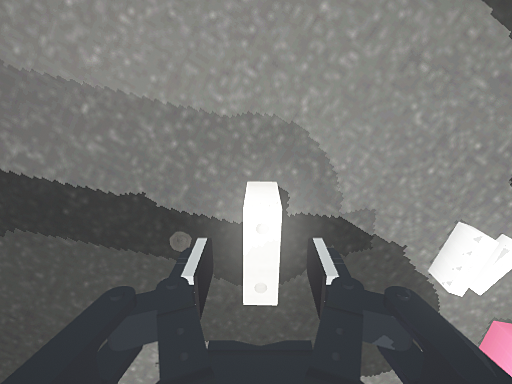

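Block sits centred between the fingers at columns 243–280, parallel to the pads. Closing.

Request:
send_rows([
  [[0.2,3,0,0,0,0,0],[-1,0,0,0,0,0,0],[-1,0,0,0,0,0,0],[-1,0,0,0,0,0,0],[-1,0,0,0,0,0,0],[-1,0,0,0,0,0,0]],
], newtons=50)

```text
clock: 5.15
eef_pos: [0.6686, 0.0238, 0.0345]
tcp_rot: [0.966, 1.569, -0.048]
force: [-0.8, 0.1, 4.4]
gripper_width: 0.0156
```

Run:
```python
from h import *
s=robot.get_state();print(s['eef_pos'],s['force'],s['gripper_width'])
plan([.515,.0,.16],90,-1,8)
```

```text
[0.66859423 0.02379076 0.03451678] [-0.81419908  0.11622045  4.4077122 ] 0.015556592753867145
max shift 24.96974006867488 turn deg/row 7.263836451002732
[[-1, -15.7, -17.9, -7.6, -0.1268, 0.0002, -0.0001], [-1, -15.7, -16.8, -9.8, -0.1268, 0.0002, -0.0001], [-1, -15.7, -15.4, -11.8, -0.1268, 0.0002, -0.0001], [-1, -15.7, -13.8, -13.7, -0.1268, 0.0002, -0.0001], [-1, -15.7, -11.9, -15.3, -0.1268, 0.0002, -0.0001], [-1, -15.7, -9.9, -16.7, -0.1268, 0.0002, -0.0001], [-1, -15.7, -7.7, -17.8, -0.1268, 0.0002, -0.0001], [-1, -15.7, -5.4, -18.7, -0.1268, 0.0002, -0.0001]]
```

Request:
send_rows([
  [[-1,-40,0,0,0,0,0],[-1,-11,-18,-7.5,-0.127,0,0],[-1,-11,-17,-10,-0.127,0,0],[-1,-11,-15.5,-12,-0.127,0,0],[-1,-11,-14,-13.5,-0.127,0,0],[-1,-11,-12,-15.5,-0.127,0,0],[-1,-11,-10,-16.5,-0.127,0,0],[-1,-11,-7.5,-18,-0.127,0,0],[-1,-11,-5.5,-19,-0.127,0,0],[-1,0,0,0,0,0,0]],
])

```text
clock: 6.15
eef_pos: [0.5128, -0.0008, 0.1633]
tcp_rot: [0.306, 1.568, 0.31]
force: [1.5, 0.4, 0.2]
gripper_width: 0.0157
```

Run:
```python
from h import *
np.set_printoptions(precision=4,suppress=True)
s=robot.get_state();p=robot.read_camera('wrist');cv2.imwrite('pics/w4.png',p['img'])
print(s['eef_pos'],s['force'],s['gripper_width'],s['q'],Ro.from_euler('xyz',s['tcp_rot']).as_matrix())
import pickle;pickle.dump((s,p),open('w4.pkl','wb'))
for l in ['guide_mouth','guide_wings','guide_stop']:
    print(l,[(d['location'],round(d['p'],2),onz(p,d['location'],0,s)) for d in robot.mark_of(p,l)][:2])
print(robot.get_state()['clock'])
```

```text
[ 0.5128 -0.0008  0.1633] [1.5349 0.419  0.2043] 0.01574737532545185 [ 0.3918 -0.1892 -0.3011  0.0002 -1.456   2.7544] [[ 0.0027 -0.0047  1.    ]
 [ 0.0009  1.      0.0047]
 [-1.      0.0009  0.0027]]
guide_mouth []
guide_wings []
guide_stop []
6.35
```

View pics/w4.png

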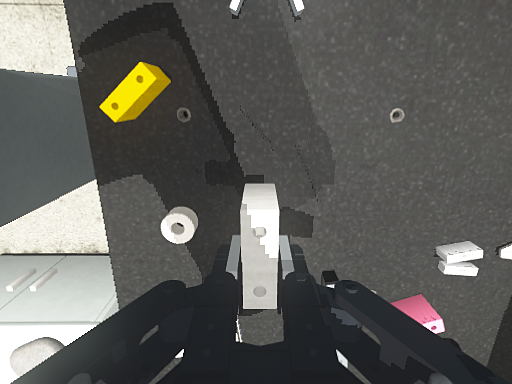

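Request:
send_rows([
  [[-1,0,30,2,0,0,0],[-1,0,40,0,0,0,0],[-1,0,20,0,0,0,0],[-1,0,0,0,0,0,0],[-1,0,0,0,0,0,0]],
])

```text
clock: 6.85
eef_pos: [0.5154, 0.0895, 0.1605]
tcp_rot: [-2.566, 1.569, -2.565]
force: [-0.2, 1.1, -1.0]
gripper_width: 0.0159
```

Run:
```python
from h import *
np.set_printoptions(precision=4,suppress=True)
s=robot.get_state();p=robot.read_camera('wrist');cv2.imwrite('pics/w5.png',cv2.resize(p['img'][:300,120:400],None,fx=2,fy=2,interpolation=cv2.INTER_CUBIC))
print(s['eef_pos'],s['force'],s['gripper_width'],s['q'],Ro.from_euler('xyz',s['tcp_rot']).as_matrix())
import pickle;pickle.dump((s,{k:p[k] for k in p}),open('w5.pkl','wb'))
for l in ['guide_mouth','guide_wings','guide_stop']:
    print(l,[(d['location'],round(d['p'],2),onz(p,d['location'],0,s)) for d in robot.mark_of(p,l)][:2])
```

```text
[0.5154 0.0895 0.1605] [-0.1609  1.1492 -1.0493] 0.015914583250729385 [ 0.557  -0.1553 -0.2765  0.     -1.4517  2.5864] [[-0.0018 -0.0019  1.    ]
 [-0.0011  1.      0.0019]
 [-1.     -0.0011 -0.0018]]
guide_mouth [([264.9, 88.8], 0.95, array([0.5199, 0.1759, 0.    ]))]
guide_wings []
guide_stop [([264.2, 87.6], 0.69, array([0.5193, 0.1769, 0.    ]))]
```

View pics/w5.png

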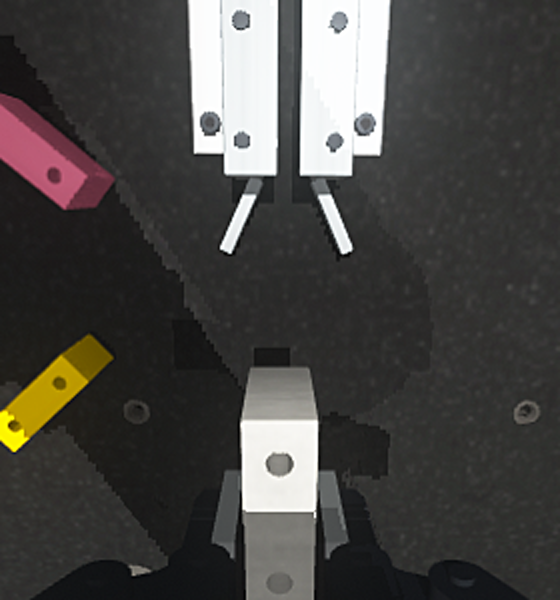

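Run:
```python
from h import *
import pickle
np.set_printoptions(precision=4,suppress=True)
s,p=pickle.load(open('w5.pkl','rb'))
f=lambda u,v,z:onz(p,(u/2+120-.25,v/2-.25),z,s)
for n,u,v,z in [('FL',224,175,.048),('FR',352,175,.048),('slotL',277,175,.048),('slotR',301,175,.048),('slotL0',279,5,.048),('slotR0',301,5,.048),('BL',222,5,.048),('BR',353,5,.048),('wingL in',232,253,.016),('wingL out',221,249,.016),('wR in',341,253,.016),('wR out',352,249,.016),('screwL',242,140,.048),('screwR',335,141,.048),('screwL2',241,20,.048),('screwR2',338,20,.048),('footscrewL',209,123,.01),('fR',365,123,.01),('blkL',242,421,.04+.1605-.0345),('blkR',317,421,.04+.1605-.0345)]: print(n,f(u,v,z))
```

```text
FL [0.4946 0.1758 0.048 ]
FR [0.542  0.1759 0.048 ]
slotL [0.5142 0.1759 0.048 ]
slotR [0.5231 0.1759 0.048 ]
slotL0 [0.5149 0.2301 0.048 ]
slotR0 [0.5224 0.2301 0.048 ]
BL [0.4955 0.2301 0.048 ]
BR [0.5401 0.2301 0.048 ]
wingL in [0.4942 0.1444 0.016 ]
wingL out [0.4894 0.1462 0.016 ]
wR in [0.5422 0.1445 0.016 ]
wR out [0.547  0.1463 0.016 ]
screwL [0.5015 0.1878 0.048 ]
screwR [0.5353 0.1875 0.048 ]
screwL2 [0.5019 0.2257 0.048 ]
screwR2 [0.5351 0.2257 0.048 ]
footscrewL [0.4854 0.1974 0.01  ]
fR [0.551  0.1975 0.01  ]
blkL [0.5077 0.1251 0.166 ]
blkR [0.5232 0.1252 0.166 ]
```

Request:
send_rows([
  [[-1,20,20,2,0,0,0],[-1,35,18.5,1,0,0,0],[-1,35,0,0,0,0,0],[-1,20,0,0,0,0,0],[-1,0,0,0,0,0,0],[-1,0,0,0,0,0,0]],
])

```text
clock: 7.65
eef_pos: [0.5189, 0.1274, 0.0524]
tcp_rot: [-0.672, 1.57, -0.671]
force: [0.4, -0.3, -1.0]
gripper_width: 0.0162
```

Run:
```python
from h import *
np.set_printoptions(precision=4,suppress=True)
s=robot.get_state();p=robot.read_camera('wrist');cv2.imwrite('pics/w6.png',cv2.resize(p['img'][:300,120:400],None,fx=2,fy=2,interpolation=cv2.INTER_CUBIC))
print(s['eef_pos'],s['force'],s['gripper_width'],Ro.from_euler('xyz',s['tcp_rot']).as_matrix())
```

```text
[0.5189 0.1274 0.0524] [ 0.4042 -0.3487 -0.9657] 0.016153612892881617 [[ 0.0008 -0.0011  1.    ]
 [-0.0006  1.      0.0011]
 [-1.     -0.0006  0.0008]]
```

View pics/w6.png

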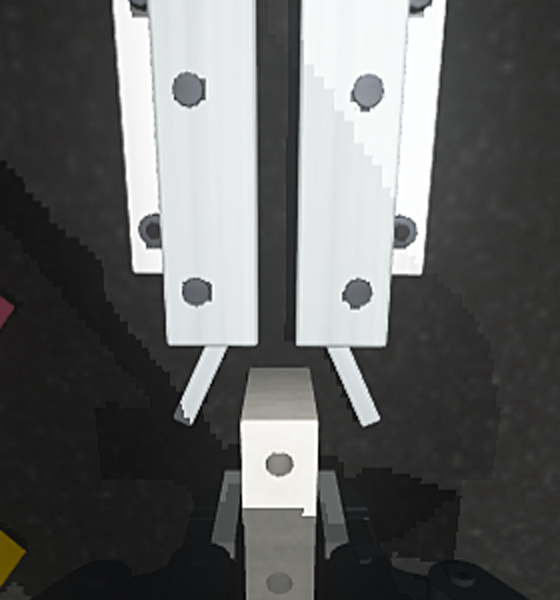

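Request:
send_rows([
  [[-1,10,0,-0.5,0,0,0],[-1,7,0,0,0,0,0],[-1,0,0,0,0,0,0],[-1,0,0,0,0,0,0]],
])

```text
clock: 8.1
eef_pos: [0.5177, 0.1278, 0.0344]
tcp_rot: [-2.703, 1.57, -2.701]
force: [0.2, 0.0, -1.4]
gripper_width: 0.016
```

Request:
send_rows([
  [[-1,0.5,0,0,0,0,0],[-1,0.5,0,0,0,0,0],[-1,0,0,0,0,0,0]],
])

```text
clock: 8.4
eef_pos: [0.518, 0.1279, 0.0343]
tcp_rot: [-0.645, 1.57, -0.643]
force: [-2.6, -0.1, 6.0]
gripper_width: 0.0156
```

Contact with the plate. Opening gently and rising.

Request:
send_rows([
  [[-0.5,0,0,0,0,0,0],[-0.3,0,0,0,0,0,0],[-0.2,0,0,0,0,0,0],[-0.2,-15,0,0,0,0,0],[0,-40,0,0,0,0,0],[0,-40,-10,0,0,0,0],[0.2,-30,-30,0,0,0,0],[0.2,0,0,0,0,0,0]],
])

```text
clock: 9.2
eef_pos: [0.5202, 0.0865, 0.1658]
tcp_rot: [0.249, 1.561, 0.249]
force: [-0.2, 0.7, -0.1]
gripper_width: 0.051
```

Run:
```python
from h import *
np.set_printoptions(precision=4,suppress=True)
s=robot.get_state();p=robot.read_camera('wrist');cv2.imwrite('pics/w7.png',cv2.resize(p['img'][:300,120:400],None,fx=2,fy=2,interpolation=cv2.INTER_CUBIC))
import pickle;pickle.dump((s,p),open('w7.pkl','wb'))
print(s['eef_pos'],s['force'],s['gripper_width'],s['clock'])
plan([.60,-.2,.2],-82,0.2,20)
```

```text
[0.5202 0.0865 0.1658] [-0.1561  0.6777 -0.1331] 0.05097124897768014 9.2
max shift 15.04146032485557 turn deg/row 8.60015415742157
[[0.2, -1.9, -14.4, 4.0, 0.1501, -0.0002, -0.0005], [0.2, -1.9, -13.6, 6.2, 0.1501, -0.0002, -0.0005], [0.2, -1.9, -12.5, 8.1, 0.1501, -0.0002, -0.0005], [0.2, -1.9, -11.2, 9.9, 0.1501, -0.0002, -0.0005], [0.2, -1.9, -9.6, 11.5, 0.1501, -0.0002, -0.0005], [0.2, -1.8, -7.7, 12.8, 0.1501, -0.0002, -0.0005], [0.2, -1.8, -5.8, 13.8, 0.1501, -0.0002, -0.0005], [0.2, -1.8, -3.6, 14.5, 0.1501, -0.0002, -0.0005], [0.2, -1.8, -1.4, 14.9, 0.1501, -0.0002, -0.0005], [0.2, -1.8, 0.8, 14.9, 0.1501, -0.0002, -0.0005], [0.2, -1.8, 3.0, 14.6, 0.1501, -0.0002, -0.0005], [0.2, -1.8, 5.2, 14.0, 0.1501, -0.0002, -0.0005], [0.2, -1.8, 7.2, 13.1, 0.1501, -0.0002, -0.0005], [0.2, -1.8, 9.1, 11.8, 0.1501, -0.0002, -0.0005], [0.2, -1.8, 10.8, 10.3, 0.1501, -0.0002, -0.0005], [0.2, -1.8, 12.2, 8.6, 0.1501, -0.0002, -0.0005], [0.2, -1.8, 13.3, 6.7, 0.1501, -0.0002, -0.0005], [0.2, -1.9, 14.2, 4.6, 0.1501, -0.0002, -0.0005], [0.2, -1.9, 14.7, 2.5, 0.1501, -0.0002, -0.0005], [0.2, -1.9, 14.9, 0.2, 0.1501, -0.0002, -0.0005]]
```

View pics/w7.png

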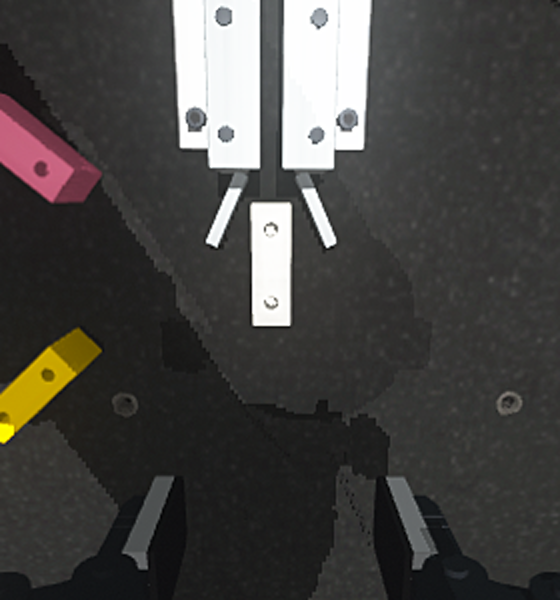

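The block stands at zoomed (271,265), parallel to the channel, with its nose between the wings. Next I swing round to look at the stick.

Run:
```python
from h import *
plan([.57,-.14,.2],5,0.2,10)
```

```text
max shift 23.594254062860212 turn deg/row 8.500367077436854
[[0.2, -3.8, -22.7, 5.1, 0.1484, 0.0003, -0.0006], [0.2, -3.8, -21.7, 8.4, 0.1484, 0.0003, -0.0006], [0.2, -3.7, -20.2, 11.5, 0.1484, 0.0003, -0.0006], [0.2, -3.7, -18.3, 14.4, 0.1484, 0.0003, -0.0006], [0.2, -3.7, -16.0, 16.9, 0.1484, 0.0003, -0.0006], [0.2, -3.7, -13.3, 19.1, 0.1484, 0.0003, -0.0006], [0.2, -3.7, -10.4, 20.9, 0.1484, 0.0003, -0.0006], [0.2, -3.7, -7.2, 22.2, 0.1484, 0.0003, -0.0006], [0.2, -3.7, -3.8, 23.0, 0.1484, 0.0003, -0.0006], [0.2, -3.7, -0.4, 23.3, 0.1484, 0.0003, -0.0006]]
```

Request:
send_rows([
  [[0.2,-4,-22.5,5,0.148,0,0],[0.2,-4,-21.5,8.5,0.148,0,0],[0.2,-4,-20,11.5,0.148,0,0],[0.2,-4,-18.5,14.5,0.148,0,0],[0.2,-4,-16,17,0.148,0,0],[0.2,-4,-13.5,19,0.148,0,0],[0.2,-4,-10.5,21,0.148,0,0],[0.2,-4,-7,22,0.148,0,0],[0.2,-4,-4,23,0.148,0,0],[0.2,0,0,0,0,0,0]],
])

```text
clock: 10.25
eef_pos: [0.5643, -0.1179, 0.1942]
tcp_rot: [-1.317, 1.57, -2.653]
force: [0.4, 0.0, 0.4]
gripper_width: 0.0511
```

Run:
```python
from h import *
np.set_printoptions(precision=4,suppress=True)
s=robot.get_state();p=robot.read_camera('wrist');cv2.imwrite('pics/w8.png',cv2.resize(p['img'],None,fx=1.5,fy=1.5,interpolation=cv2.INTER_CUBIC))
import pickle;pickle.dump((s,p),open('w8.pkl','wb'))
print(s['eef_pos'],s['clock'],s['qd'])
for l,z in [('stick_grip',.034),('stick_nose',.011)]:
    print(l,[(d['location'],round(d['p'],2),onz(p,d['location'],z,s)) for d in robot.mark_of(p,l)][:2])
```

```text
[ 0.5643 -0.1179  0.1942] 10.25 [ 0.0406 -0.0176 -0.0285 -0.018   0.0058  0.0967]
stick_grip [([395.3, 169.1], 0.58, array([ 0.6076, -0.2444,  0.034 ]))]
stick_nose [([254.5, 148.4], 0.55, array([ 0.5916, -0.1065,  0.011 ]))]
```

View pics/w8.png

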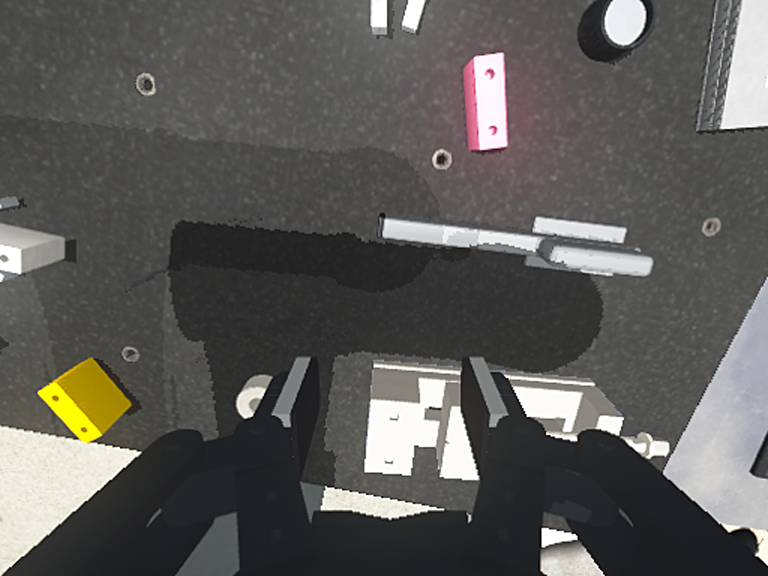

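Run:
```python
from h import *
import pickle
np.set_printoptions(precision=4,suppress=True)
s,p=pickle.load(open('w8.pkl','rb'))
f=lambda u,v,z:onz(p,(u/1.5-.17,v/1.5-.17),z,s)
g=p['img'];cv2.imwrite('pics/w8z.png',cv2.resize(g[135:190,245:445],None,fx=4,fy=4,interpolation=cv2.INTER_CUBIC))
for n,u,v,z in [('noseF',383,217,.022),('noseN',383,240,.022),('soleFL',537,217,.006),('soleFR',626,229,.006),('gripTL',545,238,.048),('gripTR',652,254,.048),('gripBL',552,266,.048),('gripBR',650,275,.048)]: print(n,f(u,v,z))
```

```text
noseF [ 0.5974 -0.106   0.022 ]
noseN [ 0.5823 -0.1096  0.022 ]
soleFL [ 0.6198 -0.211   0.006 ]
soleFR [ 0.6263 -0.2746  0.006 ]
gripTL [ 0.6119 -0.2047  0.048 ]
gripTR [ 0.6177 -0.2722  0.048 ]
gripBL [ 0.5962 -0.215   0.048 ]
gripBR [ 0.6049 -0.2766  0.048 ]
```

View pics/w8z.png

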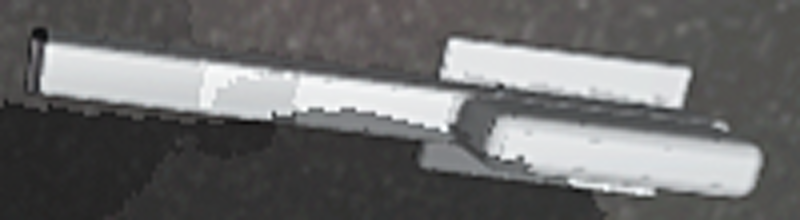

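Run:
```python
from h import *
import pickle
np.set_printoptions(precision=4,suppress=True)
s,p=pickle.load(open('w8.pkl','rb'))
f=lambda u,v,z:onz(p,(u/4+245-.4,v/4+135-.4),z,s)
def show(n,*a):
    q=np.array([f(*t) for t in a]);print(n,q[:,:2].tolist());d=q[0]-q[-1];print('  yaw',np.degrees(np.arctan2(d[1],d[0])),'len',np.linalg.norm(d))
show('bladefar',(45,40,.022),(440,88,.022))
show('bladenear',(42,97,.022),(440,134,.022))
show('bladewidth',(150,54,.022),(150,107,.022))
show('gripfar',(510,119,.048),(740,141,.048))
show('gripnear',(530,170,.048),(740,195,.048))
show('sole',(447,38,.006),(690,68,.006))
print(f(762,168,.048),f(32,68,.022))
```

```text
bladefar [[0.5974279102540911, -0.10673029397300135], [0.6087444841910716, -0.20612309586515953]]
  yaw 96.4955581317558 len 0.10003496345600847
bladenear [[0.583270657735084, -0.10928060117223533], [0.5974981892072184, -0.21007658380393524]]
  yaw 98.03432318595374 len 0.10179515099689436
bladewidth [[0.6001214649577619, -0.13299452870970407], [0.5871242609192526, -0.136445595070254]]
  yaw 14.870263023951765 len 0.013447571224706717
gripfar [[0.608660667189908, -0.21460274131522084], [0.6160408162366089, -0.26808892321982947]]
  yaw 97.85619852600753 len 0.05399294634194734
gripnear [[0.5982409948734295, -0.2234261223625848], [0.603910631331323, -0.2734618967567879]]
  yaw 96.46470582930856 len 0.05035596783691347
sole [[0.6198540147008076, -0.20939706137774594], [0.6271282773263837, -0.2741754876427116]]
  yaw 96.40716076827742 len 0.06518557667238548
[ 0.6112 -0.2757  0.048 ] [ 0.5899 -0.1052  0.022 ]
```

Run:
```python
from h import *
plan([.6068,-.2448,.14],-83,0.2,11)
```

```text
max shift 13.299880092525926 turn deg/row 8.807473101189519
[[0.2, 4.9, 1.0, 12.3, 0.1537, 0.0001, 0.0001], [0.2, 4.9, 2.9, 12.0, 0.1537, 0.0001, 0.0001], [0.2, 4.9, 4.7, 11.5, 0.1537, 0.0001, 0.0001], [0.2, 4.9, 6.4, 10.6, 0.1537, 0.0001, 0.0001], [0.2, 4.9, 7.9, 9.5, 0.1537, 0.0001, 0.0001], [0.2, 4.9, 9.3, 8.2, 0.1537, 0.0001, 0.0001], [0.2, 4.9, 10.4, 6.7, 0.1537, 0.0001, 0.0001], [0.2, 4.9, 11.3, 5.0, 0.1537, 0.0001, 0.0001], [0.2, 4.9, 11.9, 3.2, 0.1537, 0.0001, 0.0001], [0.2, 4.9, 12.3, 1.3, 0.1537, 0.0001, 0.0001], [0.2, 4.9, 12.4, -0.6, 0.1537, 0.0001, 0.0001]]
```

Request:
send_rows([
  [[0.2,4,1,12.5,0.148,0,0],[0.2,4,3,12,0.148,0,0],[0.2,5,4.5,11.5,0.148,0,0],[0.2,5,6.5,10.5,0.148,0,0],[0.2,5,8,9.5,0.148,0,0],[0.2,5,9.5,8,0.148,0,0],[0.2,5,10.5,6.5,0.148,0,0],[0.2,5,11.5,5,0.148,0,0],[0.2,5,12,3,0.148,0,0],[0.2,5,12,1,0.148,0,0]],
])

```text
clock: 11.4
eef_pos: [0.6075, -0.2313, 0.146]
tcp_rot: [-0.735, 1.57, 2.734]
force: [-1.1, 0.2, 0.1]
gripper_width: 0.051
```

Request:
send_rows([
  [[0.2,5,12,0,0.148,0,0],[0.2,0,0,0,0,0,0],[0.2,0,0,0,0,0,0]],
])

```text
clock: 11.7
eef_pos: [0.6111, -0.2427, 0.1412]
tcp_rot: [-0.373, 1.57, 2.957]
force: [0.4, 0.7, 0.0]
gripper_width: 0.0514
```

Run:
```python
from h import *
np.set_printoptions(precision=4,suppress=True)
s=robot.get_state();p=robot.read_camera('wrist');cv2.imwrite('pics/w9.png',p['img'])
R=Ro.from_euler('xyz',s['tcp_rot']).as_matrix();print(s['eef_pos'],s['clock'],s['q'],np.degrees(np.arctan2(R[1,1],R[0,1])))
plan([.6068,-.2448,.04],-83,-.2,5)
```

```text
[ 0.6111 -0.2427  0.1412] 11.7 [-0.0745  0.2078  0.0582 -0.0001 -1.422   0.2627] -79.21831610919932
max shift 20.358622083876543 turn deg/row 0.7531380360860854
[[-0.2, 20.3, 0.3, 0.9, 0.0131, 0.0, -0.0], [-0.2, 20.3, 0.3, 0.9, 0.0131, 0.0, -0.0], [-0.2, 20.3, 0.3, 0.9, 0.0131, 0.0, -0.0], [-0.2, 20.3, 0.3, 0.9, 0.0131, 0.0, -0.0], [-0.2, 20.3, 0.3, 0.9, 0.0131, 0.0, -0.0]]
```

View pics/w9.png

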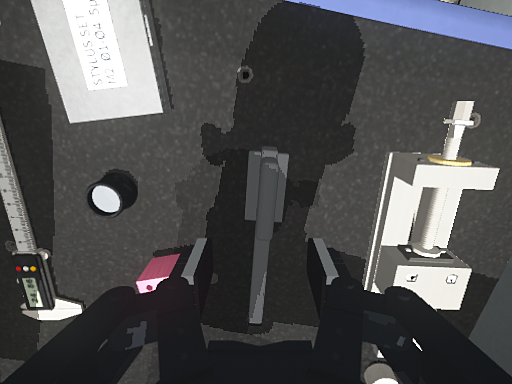

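Request:
send_rows([
  [[0.2,20,0.5,1.5,0.022,0,0],[0.2,20,0.5,1.5,0.022,0,0],[0.2,20,0.5,1.5,0.022,0,0],[0.2,15,0,0,0,0,0],[0.2,0,0,0,0,0,0],[0.2,0,0,0,0,0,0]],
])

```text
clock: 12.35
eef_pos: [0.6073, -0.2456, 0.0674]
tcp_rot: [2.101, 1.57, -0.921]
force: [-0.7, -0.2, 0.1]
gripper_width: 0.0511
```

Run:
```python
from h import *
np.set_printoptions(precision=4,suppress=True)
s=robot.get_state();p=robot.read_camera('wrist');cv2.imwrite('pics/w10.png',cv2.resize(p['img'][80:380,120:400],None,fx=2,fy=2))
R=Ro.from_euler('xyz',s['tcp_rot']).as_matrix();print(s['eef_pos'],s['clock'],s['force'],np.degrees(np.arctan2(R[1,1],R[0,1])))
import pickle;pickle.dump((s,p),open('w10.pkl','wb'))
```

```text
[ 0.6073 -0.2456  0.0674] 12.35 [-0.7252 -0.2466  0.0543] -83.17088708638762
```

View pics/w10.png

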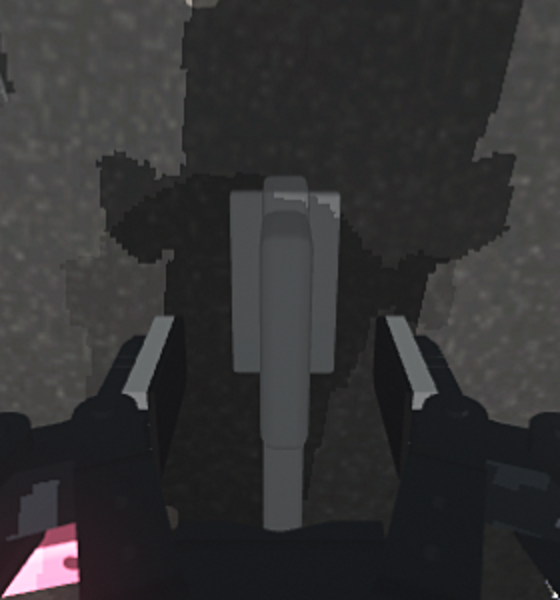

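Request:
send_rows([
  [[0.2,15,1,1.5,0,0,0],[0.2,12,0,0,0,0,0],[0.2,0,0,0,0,0,0],[-1,0,0,0,0,0,0],[-1,0,0,0,0,0,0],[-1,0,0,0,0,0,0],[-1,0,0,0,0,0,0],[-1,0,0,0,0,0,0]],
], newtons=80)

```text
clock: 13.2
eef_pos: [0.6061, -0.247, 0.0404]
tcp_rot: [2.643, 1.569, -0.381]
force: [0.6, 0.3, 2.1]
gripper_width: 0.0133
```

Run:
```python
from h import *
np.set_printoptions(precision=4,suppress=True)
s=robot.get_state();p=robot.read_camera('wrist');cv2.imwrite('pics/w11.png',cv2.resize(p['img'][80:380,120:400],None,fx=2,fy=2))
R=Ro.from_euler('xyz',s['tcp_rot']).as_matrix();print(s['eef_pos'],s['clock'],s['force'],s['gripper_width'],np.degrees(np.arctan2(R[1,1],R[0,1])))
```

```text
[ 0.6061 -0.247   0.0404] 13.2 [0.635  0.3317 2.0683] 0.013254142823754218 -83.26797004339782
```

View pics/w11.png

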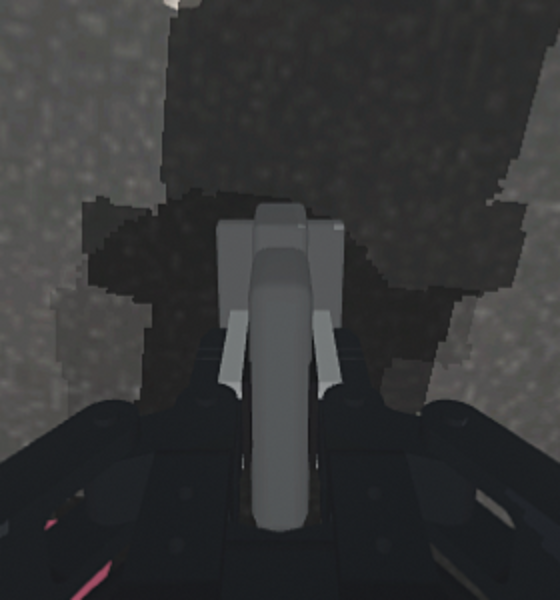

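Request:
send_rows([
  [[-1,-25,0,0,0,0,0],[-1,-35,-10,0,0,0,0],[-1,0,-40,0,0,0,0],[-1,0,-40,0,0,0,0],[-1,0,-40,0,0,0,0],[-1,0,-35,10,0.03,0,0],[-1,0,-15,25,0.03,0,0],[-1,0,-10,25,0.03,0,0],[-1,0,0,5,0.028,0,0],[-1,0,0,0,0,0,0]],
])

```text
clock: 14.25
eef_pos: [0.5188, -0.0627, 0.0994]
tcp_rot: [-1.186, 1.57, 1.956]
force: [0.4, -0.1, -2.4]
gripper_width: 0.0126
```

Run:
```python
from h import *
np.set_printoptions(precision=4,suppress=True)
s=robot.get_state()
R=Ro.from_euler('xyz',s['tcp_rot']).as_matrix();print(s['eef_pos'],s['clock'],s['force'],s['gripper_width'],np.degrees(np.arctan2(R[1,1],R[0,1])),R[:,0])
plan([.5183,-.055,.046],-90,-1,3)
```

```text
[ 0.5188 -0.0627  0.0994] 14.25 [ 0.3806 -0.1381 -2.385 ] 0.0126229521132819 -90.00619149997614 [-0.0001  0.0004 -1.    ]
max shift 17.988937887730827 turn deg/row 0.007779475809914311
[[-1, 17.8, -2.5, 0.2, -0.0, 0.0, 0.0001], [-1, 17.8, -2.5, 0.2, -0.0, 0.0, 0.0001], [-1, 17.8, -2.6, 0.2, -0.0, 0.0, 0.0001]]
```

Request:
send_rows([
  [[-1,25,0,0,0,0,0],[-1,23,0,0.5,0,0,0],[-1,7,0,0,0,0,0],[-1,0,0,0,0,0,0],[-1,0,0,0,0,0,0]],
])

```text
clock: 14.75
eef_pos: [0.5199, -0.0633, 0.0455]
tcp_rot: [2.64, 1.57, -0.502]
force: [-0.0, -1.4, -1.5]
gripper_width: 0.0125
```

Run:
```python
from h import *
np.set_printoptions(precision=4,suppress=True)
s=robot.get_state()
R=Ro.from_euler('xyz',s['tcp_rot']).as_matrix();print(s['eef_pos'],s['force'],s['gripper_width'],np.degrees(np.arctan2(R[1,1],R[0,1])))
T=robot.read_camera('top');S=robot.read_camera('side')
for p,n in((T,'top'),(S,'side')):
  print(n,[(d['location'],round(d['p'],2),onz(p,d['location'],.013)) for d in robot.mark_of(p,'stick_nose')][:3])
cv2.imwrite('pics/t12.png',cv2.resize(T['img'][170:270,140:300],None,fx=5,fy=5,interpolation=cv2.INTER_CUBIC))
cv2.imwrite('pics/s12.png',cv2.resize(S['img'][140:290,160:360],None,fx=4,fy=4,interpolation=cv2.INTER_CUBIC))
import pickle;pickle.dump((S,T),open('st12.pkl','wb'))
```

```text
[ 0.5199 -0.0633  0.0455] [-0.0027 -1.3767 -1.4613] 0.012528605261640388 -90.02863472577913
top []
side [([224.6, 203.6], 0.59, array([0.5088, 0.1314, 0.013 ]))]
```

View pics/t12.png

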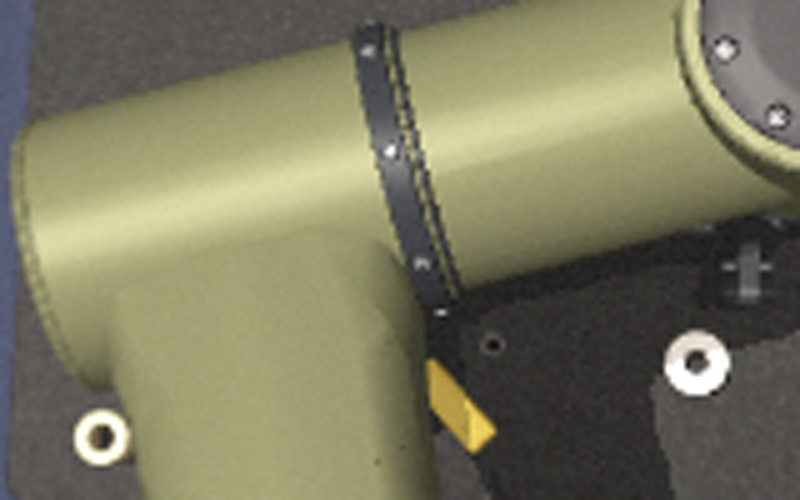

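View pics/s12.png

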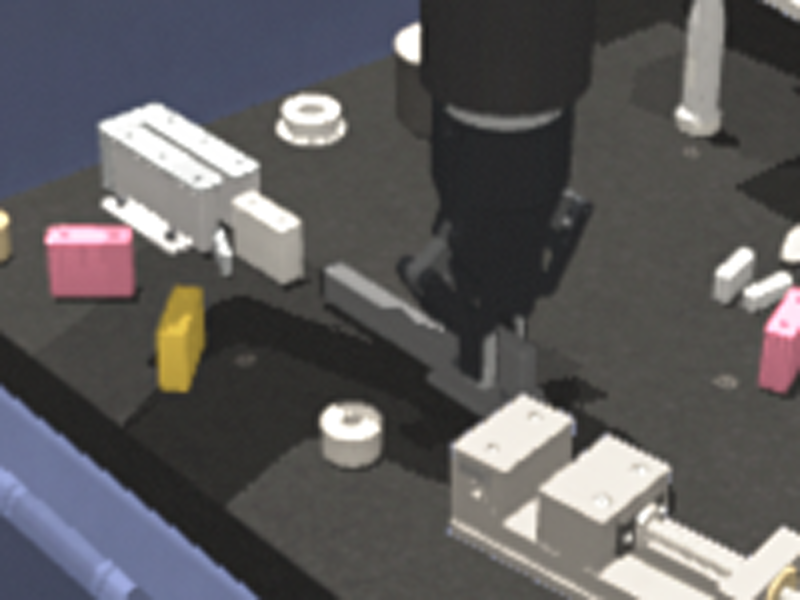

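Run:
```python
from h import *
import pickle
np.set_printoptions(precision=4,suppress=True)
S,T=pickle.load(open('st12.pkl','rb'))
for x,y,z in [(.513,.0787,.027),(.527,.0787,.027),(.513,.0787,.005),(.510,.114,.04),(.526,.114,.04),(.510,.114,0)]:
    u=proj(S,[x,y,z])[0];print((x,y,z),u,(u-[160,140])*4+1.5)
f=lambda u,v,z:onz(S,((u-1.5)/4+160,(v-1.5)/4+140),z)
print(f(322,268,.027),f(342,262,.027),f(322,302,.005),'block top rear corners',f(278,231,.04),f(304,218,.04),f(283,283,0))
```

```text
(0.513, 0.0787, 0.027) [239.2044 206.7283] [318.3177 268.4132]
(0.527, 0.0787, 0.027) [243.5872 204.7857] [335.8488 260.6427]
(0.513, 0.0787, 0.005) [239.2521 214.3053] [318.5083 298.7213]
(0.51, 0.114, 0.04) [229.1135 196.9241] [277.9541 229.1966]
(0.526, 0.114, 0.04) [234.1368 194.8057] [298.0473 220.7228]
(0.51, 0.114, 0) [229.3656 210.6035] [278.9622 283.9139]
[0.515  0.0776 0.027 ] [0.5289 0.075  0.027 ] [0.5123 0.0744 0.005 ] block top rear corners [0.5087 0.1123 0.04  ] [0.531  0.1142 0.04  ] [0.5126 0.1132 0.    ]
```

Request:
send_rows([
  [[-1,2,-10,1.5,0,0,0],[-1,1.5,-10,1,0,0,0],[-1,0.5,-8,0,0,0,0],[-1,0,0,0,0,0,0],[-1,0,0,0,0,0,0]],
])

```text
clock: 15.45
eef_pos: [0.5167, -0.0346, 0.0407]
tcp_rot: [2.371, 1.571, -0.77]
force: [-0.1, -0.5, -1.4]
gripper_width: 0.0125
```

Run:
```python
from h import *
np.set_printoptions(precision=4,suppress=True)
s=robot.get_state()
R=Ro.from_euler('xyz',s['tcp_rot']).as_matrix();print(s['eef_pos'],s['force'],s['gripper_width'],np.degrees(np.arctan2(R[1,1],R[0,1])))
S=robot.read_camera('side')
cv2.imwrite('pics/s13.png',cv2.resize(S['img'][160:240,180:280],None,fx=7,fy=7,interpolation=cv2.INTER_CUBIC))
import pickle;pickle.dump(S,open('s13.pkl','wb'))
```

```text
[ 0.5167 -0.0346  0.0407] [-0.05   -0.4576 -1.4277] 0.012479617161110013 -89.98412463509693
```

View pics/s13.png

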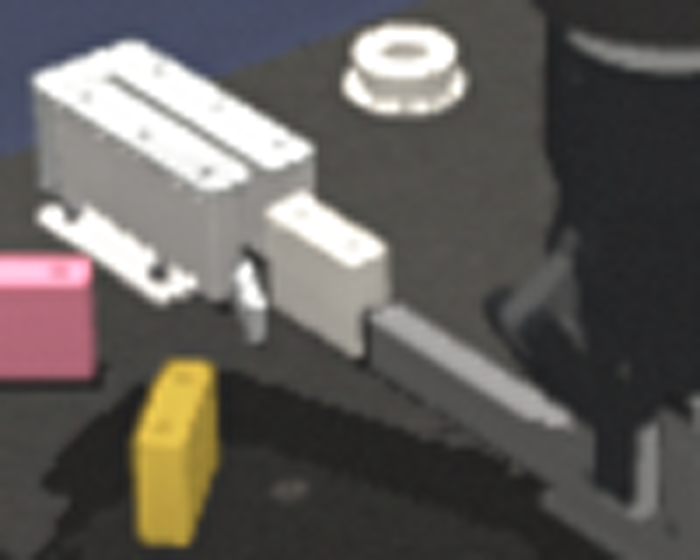

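Request:
send_rows([
  [[-1,-0.8,-3,-0.8,0,0,0],[-1,0,-5,0,0,0,0],[-1,0,-5,0,0,0,0],[-1,0,-5,0,0,0,0],[-1,0,-5,0,0,0,0],[-1,0,-5,0,0,0,0],[-1,0,0,0,0,0,0]],
])

```text
clock: 16.2
eef_pos: [0.5175, -0.0063, 0.0413]
tcp_rot: [-1.842, 1.571, 1.3]
force: [0.1, -0.9, -1.7]
gripper_width: 0.0132
```

Run:
```python
from h import *
np.set_printoptions(precision=4,suppress=True)
s=robot.get_state()
R=Ro.from_euler('xyz',s['tcp_rot']).as_matrix();print(s['eef_pos'],s['force'],s['torque'],s['gripper_width'],np.degrees(np.arctan2(R[1,1],R[0,1])))
S=robot.read_camera('side')
cv2.imwrite('pics/s14.png',cv2.resize(S['img'][160:240,180:280],None,fx=7,fy=7,interpolation=cv2.INTER_CUBIC))
```

```text
[ 0.5175 -0.0063  0.0413] [ 0.0518 -0.9451 -1.6887] [-0.0897  0.0362 -0.0362] 0.013190587406601747 -89.99840087080233
```

View pics/s14.png

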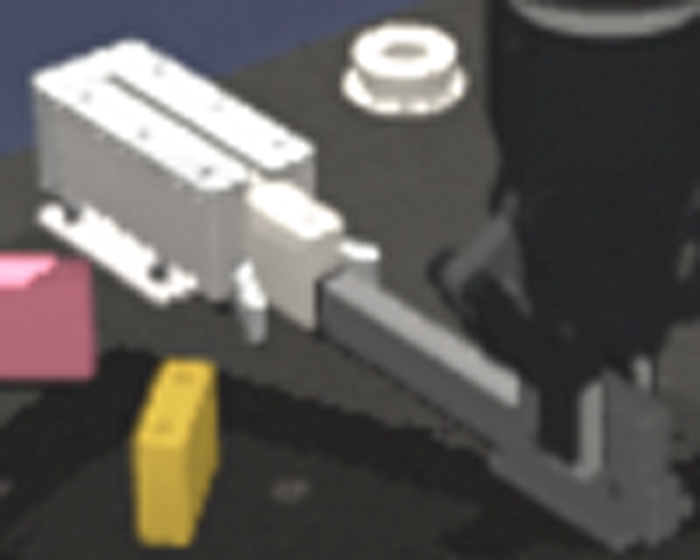

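Request:
send_rows([
  [[-1,0,-6,0,0,0,0],[-1,0,-6,0,0,0,0],[-1,0,-6,0,0,0,0],[-1,0,-6,0,0,0,0],[-1,0,-6,0,0,0,0],[-1,0,0,0,0,0,0]],
])

```text
clock: 16.85
eef_pos: [0.5175, 0.0238, 0.0414]
tcp_rot: [-2.133, 1.571, 1.009]
force: [-0.6, 0.1, -0.9]
gripper_width: 0.0129
```

Run:
```python
from h import *
np.set_printoptions(precision=4,suppress=True)
s=robot.get_state()
R=Ro.from_euler('xyz',s['tcp_rot']).as_matrix();print(s['eef_pos'],s['force'],s['torque'],s['gripper_width'],np.degrees(np.arctan2(R[1,1],R[0,1])))
S=robot.read_camera('side')
cv2.imwrite('pics/s15.png',cv2.resize(S['img'][160:240,180:280],None,fx=7,fy=7,interpolation=cv2.INTER_CUBIC))
```

```text
[0.5175 0.0238 0.0414] [-0.6029  0.1067 -0.9439] [-0.1069  0.022  -0.011 ] 0.012870154479923106 -89.99307129248481
```

View pics/s15.png

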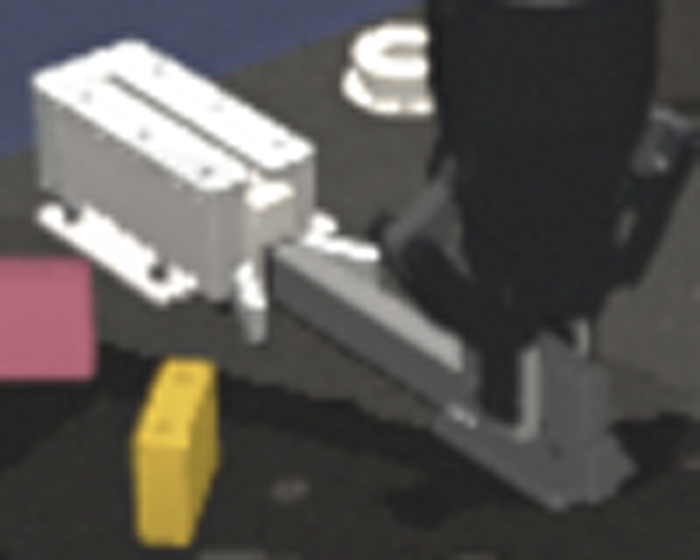

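Request:
send_rows([
  [[-1,0,-6,0,0,0,0],[-1,0,-6,0,0,0,0],[-1,0,-6,0,0,0,0],[-1,0,-6,0,0,0,0],[-1,0,0,0,0,0,0]],
])

```text
clock: 17.4
eef_pos: [0.5175, 0.0478, 0.0413]
tcp_rot: [-2.14, 1.571, 1.001]
force: [0.1, 0.2, -1.2]
gripper_width: 0.013
```

Request:
send_rows([
  [[-1,0,-6,0,0,0,0],[-1,0,-6,0,0,0,0],[-1,0,-6,0,0,0,0],[-1,0,-5,0,0,0,0],[-1,0,0,0,0,0,0]],
])

```text
clock: 17.9
eef_pos: [0.5176, 0.0707, 0.0413]
tcp_rot: [-2.226, 1.571, 0.916]
force: [1.0, -1.2, -1.8]
gripper_width: 0.0129
```

Smooth so far. I go slowly to the stop.

Request:
send_rows([
  [[-1,0,-3,0,0,0,0],[-1,0,-3,0,0,0,0],[-1,0,-2,0,0,0,0],[-1,0,-2,0,0,0,0],[-1,0,0,0,0,0,0]],
])

```text
clock: 18.4
eef_pos: [0.5176, 0.0802, 0.0413]
tcp_rot: [-2.321, 1.571, 0.82]
force: [0.3, -0.4, -1.3]
gripper_width: 0.013
```

Request:
send_rows([
  [[-1,0,-1,0,0,0,0],[-1,0,-1,0,0,0,0],[-1,0,-1,0,0,0,0],[-1,0,0,0,0,0,0]],
])

```text
clock: 18.8
eef_pos: [0.5175, 0.082, 0.0415]
tcp_rot: [1.345, 1.569, -1.797]
force: [0.6, -5.7, -0.8]
gripper_width: 0.0131
```

Request:
send_rows([
  [[-1,0,-1,0,0,0,0],[-1,0,-1,0,0,0,0],[-1,0,-1,0,0,0,0],[-1,0,0,0,0,0,0]],
])

```text
clock: 19.2
eef_pos: [0.5173, 0.0822, 0.0419]
tcp_rot: [1.34, 1.564, -1.804]
force: [0.4, -15.8, 2.6]
gripper_width: 0.0132
```

Request:
send_rows([
  [[-1,0,-1.5,0,0,0,0],[-1,0,-1.5,0,0,0,0],[-1,0,0,0,0,0,0],[-1,0,0,0,0,0,0]],
])

```text
clock: 19.6
eef_pos: [0.5171, 0.0824, 0.0422]
tcp_rot: [1.335, 1.559, -1.81]
force: [-0.4, -26.4, 5.2]
gripper_width: 0.0126
```

Run:
```python
from h import *
np.set_printoptions(precision=4,suppress=True)
s=robot.get_state();print(s['eef_pos'],s['force'],s['gripper_width'])
S=robot.read_camera('side');W=robot.read_camera('wrist');cv2.imwrite('pics/w16.png',W['img'])
cv2.imwrite('pics/s16.png',cv2.resize(S['img'][150:260,170:310],None,fx=5,fy=5,interpolation=cv2.INTER_CUBIC))
for y in (.082,.0854):
  for d in (33,-33):
    print(y,d,(proj(S,[.5175-.018,y+d/1000,.007])[0]-[170,150])*5)
```

```text
[0.5171 0.0824 0.0422] [ -0.4109 -26.4437   5.1652] 0.012589817217678503
0.082 33 [278.905  297.6206]
0.082 -33 [364.059 353.269]
0.0854 33 [274.6752 294.8567]
0.0854 -33 [359.5256 350.306 ]
```

View pics/s16.png

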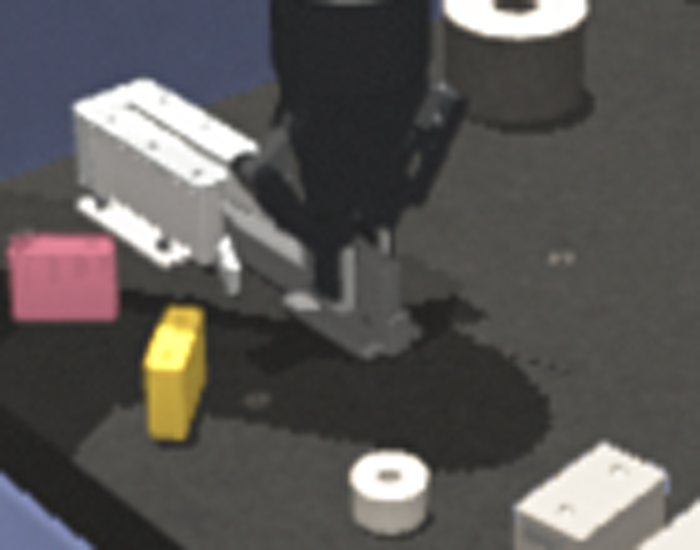

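View pics/w16.png

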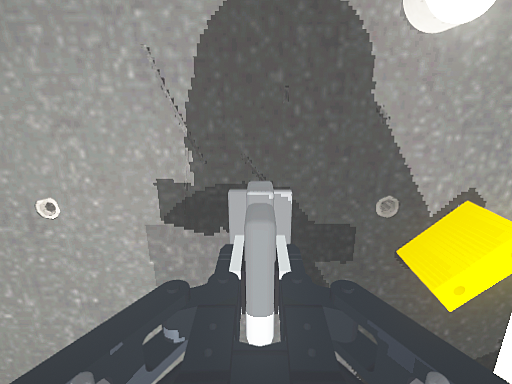

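Request:
send_rows([
  [[-1,0,4,0,0,0,0],[-1,0,4,0,0,0,0],[-1,0,8,0,0,0,0],[-1,0,12,0,0,0,0],[-1,0,15,0,0,0,0],[-1,0,15,0,0,0,0],[-1,0,15,0,0,0,0],[-1,0,15,0,0,0,0],[-1,0,15,0,0,0,0],[-1,0,15,0,0,0,0]],
])

```text
clock: 20.7
eef_pos: [0.5174, -0.0304, 0.0414]
tcp_rot: [2.533, 1.571, -0.61]
force: [-1.1, -0.2, -1.4]
gripper_width: 0.0132
```

Request:
send_rows([
  [[-1,0,15,0,0,0,0],[-1,0,15,-10,0,0,0],[-1,0,0,-5,0,0,0],[-1,0,0,0,0,0,0],[-1,0,0,0,0,0,0]],
])

```text
clock: 21.2
eef_pos: [0.5323, -0.059, 0.0412]
tcp_rot: [0.025, 1.57, -3.117]
force: [1.1, -0.3, -1.2]
gripper_width: 0.0131
```

Run:
```python
from h import *
np.set_printoptions(precision=4,suppress=True)
s=robot.get_state();print(s['eef_pos'],s['force'],s['gripper_width'],s['clock'],Ro.from_euler('xyz',s['tcp_rot']).as_matrix()[:,0])
S=robot.read_camera('side')
cv2.imwrite('pics/s17.png',cv2.resize(S['img'][150:260,170:310],None,fx=5,fy=5,interpolation=cv2.INTER_CUBIC))
```

```text
[ 0.5323 -0.059   0.0412] [ 1.1336 -0.3225 -1.1569] 0.013097293382544131 21.2 [-0.0005 -0.     -1.    ]
```

View pics/s17.png

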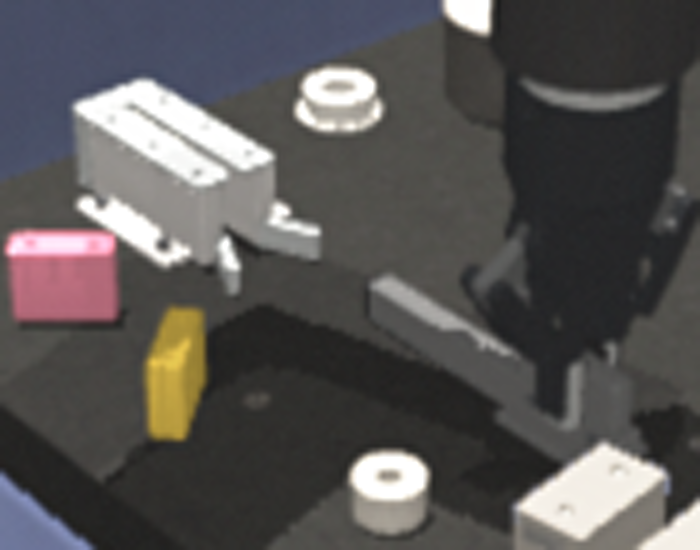

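Request:
send_rows([
  [[-1,0.6,0,0,0,0,0],[-1,0.6,0,0,0,0,0],[-1,0,0,0,0,0,0]],
])

```text
clock: 21.55
eef_pos: [0.5324, -0.0587, 0.0403]
tcp_rot: [-3.069, 1.57, 0.072]
force: [-0.7, 0.2, -1.1]
gripper_width: 0.0129
```

Request:
send_rows([
  [[-1,0.5,0,0,0,0,0],[-1,0.5,0,0,0,0,0],[-1,0,0,0,0,0,0]],
])

```text
clock: 21.85
eef_pos: [0.5329, -0.0589, 0.0403]
tcp_rot: [2.968, 1.569, -0.173]
force: [-2.1, 1.4, 5.0]
gripper_width: 0.0132
```

Request:
send_rows([
  [[-0.4,0,0,0,0,0,0],[-0.2,0,0,0,0,0,0],[-0.1,0,0,0,0,0,0],[-0.1,-15,0,0,0,0,0],[-0.1,-35,0,0,0,0,0],[-0.1,-40,0,0,0,0,0],[-0.1,-40,0,0,0,0,0]],
])

```text
clock: 22.55
eef_pos: [0.5322, -0.0593, 0.1718]
tcp_rot: [2.49, 1.57, -0.653]
force: [1.7, 0.6, 0.5]
gripper_width: 0.0381
```

Run:
```python
from h import *
np.set_printoptions(precision=4,suppress=True)
s=robot.get_state();print(s['eef_pos'],s['force'],s['gripper_width'],s['clock'])
W=robot.read_camera('wrist');cv2.imwrite('pics/w18.png',W['img'])
plan([.50,.185,.18],0,-.1,11)
```

```text
[ 0.5322 -0.0593  0.1718] [1.7206 0.6306 0.5035] 0.038051139940616284 22.55
max shift 22.484638771052065 turn deg/row 8.183852523661237
[[-0.1, -0.0, -22.3, 3.2, -0.1428, -0.0008, -0.001], [-0.1, -0.0, -22.5, -0.0, -0.1428, -0.0008, -0.001], [-0.1, 0.0, -22.3, -3.2, -0.1428, -0.0008, -0.001], [-0.1, 0.0, -21.6, -6.3, -0.1428, -0.0008, -0.001], [-0.1, 0.0, -20.4, -9.3, -0.1428, -0.0008, -0.001], [-0.1, 0.0, -18.9, -12.2, -0.1428, -0.0008, -0.001], [-0.1, 0.1, -17.0, -14.7, -0.1428, -0.0008, -0.001], [-0.1, 0.1, -14.7, -17.0, -0.1428, -0.0008, -0.001], [-0.1, 0.1, -12.1, -18.9, -0.1428, -0.0008, -0.001], [-0.1, 0.1, -9.3, -20.5, -0.1428, -0.0008, -0.001], [-0.1, 0.0, -6.3, -21.6, -0.1428, -0.0008, -0.001]]
```

View pics/w18.png

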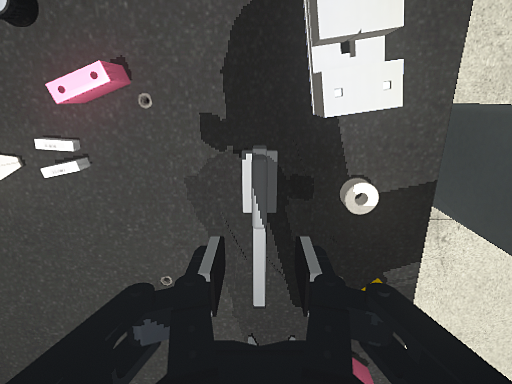

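The stick stands free on its sole, centred at column 260, clear of the ring and the guide. Now I inspect the channel through the slot.

Request:
send_rows([
  [[-0.1,0,-22,3,-0.143,0,0],[-0.1,0,-22.5,0,-0.143,0,0],[-0.1,0,-22,-3,-0.143,0,0],[-0.1,0,-21.5,-6,-0.143,0,0],[-0.1,0,-20.5,-9,-0.143,0,0],[-0.1,0,-19,-12,-0.143,0,0],[-0.1,0,-17,-15,-0.143,0,0],[-0.1,0,-14.5,-17,-0.143,0,0],[-0.1,0,-12,-19,-0.143,0,0],[-0.1,0,-9,-20.5,-0.143,0,0]],
])

```text
clock: 23.6
eef_pos: [0.5006, 0.1635, 0.1703]
tcp_rot: [2.044, 1.57, 0.338]
force: [0.6, 0.4, 0.1]
gripper_width: 0.0385
```

Request:
send_rows([
  [[-0.1,0,0,-20,-0.143,0,0],[-0.1,0,0,0,0,0,0],[-0.1,0,0,0,0,0,0]],
])

```text
clock: 23.9
eef_pos: [0.5034, 0.1825, 0.1697]
tcp_rot: [1.283, 1.57, -0.288]
force: [0.7, -1.0, -0.2]
gripper_width: 0.0381
```

Run:
```python
from h import *
np.set_printoptions(precision=4,suppress=True)
s=robot.get_state();print(s['eef_pos'],s['force'],s['clock'])
W=robot.read_camera('wrist');cv2.imwrite('pics/w19.png',W['img'])
import pickle;pickle.dump((s,W),open('w19.pkl','wb'))
```

```text
[0.5034 0.1825 0.1697] [ 0.7496 -0.9621 -0.1834] 23.9
```

View pics/w19.png

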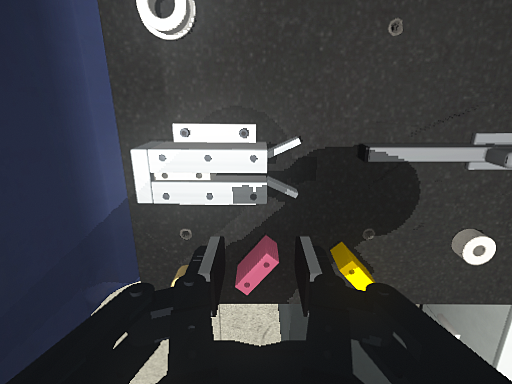

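Run:
```python
from h import *
import pickle
s,p=pickle.load(open('w19.pkl','rb'))
cv2.imwrite('pics/w19z.png',cv2.resize(p['img'][115:215,120:310],None,fx=4.2,fy=4.2,interpolation=cv2.INTER_CUBIC))
cv2.imwrite('pics/w19z2.png',cv2.resize(p['img'][165:187,125:275],None,fx=5.3,fy=5.3,interpolation=cv2.INTER_CUBIC))
```

```text
(no output)
```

View pics/w19z.png

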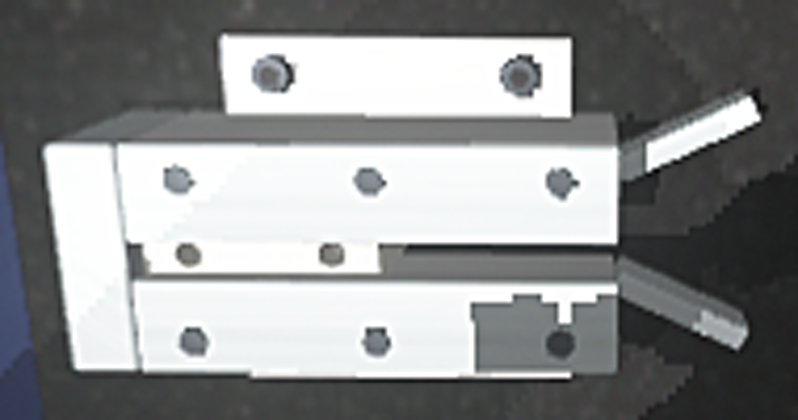

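View pics/w19z2.png

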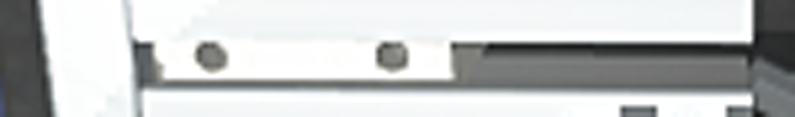

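Run:
```python
from h import *
import pickle
s,p=pickle.load(open('w19.pkl','rb'))
f=lambda u,v,z:onz(p,((u-1.6)/4.2+120,(v-1.6)/4.2+115),z,s)
print('guide front',f(617,200,.048),'stop edge',f(129,243,.048),f(133,280,.048),'seam',f(118,150,.048),f(140,365,.048),'rear',f(45,150,.048),f(74,368,.048))
print('block ends',f(145,258,.04),f(380,258,.04),'bores',f(188,256,.04),f(331,256,.04))
print(Ro.from_euler('xyz',s['tcp_rot']).as_matrix())
S=robot.read_camera('side');cv2.imwrite('pics/s20.png',S['img']);T=robot.read_camera('top');cv2.imwrite('pics/t20.png',T['img'])
```

```text
guide front [0.53182022 0.17626035 0.048     ] stop edge [0.52299475 0.27428628 0.048     ] [0.5152629  0.27438711 0.048     ] seam [0.54177181 0.27421833 0.048     ] [0.49690771 0.2750724  0.048     ] rear [0.54175414 0.28847612 0.048     ] [0.49625179 0.28881165 0.048     ]
block ends [0.51773442 0.27442669 0.04      ] [0.51774353 0.22546347 0.04      ] bores [0.51816808 0.2654374  0.04      ] [0.51817405 0.23565809 0.04      ]
[[ 4.10605437e-04  9.99999914e-01  6.37351241e-05]
 [-1.21590824e-04  6.37850548e-05 -9.99999991e-01]
 [-9.99999908e-01  4.10597683e-04  1.21617004e-04]]
```

View pics/s20.png

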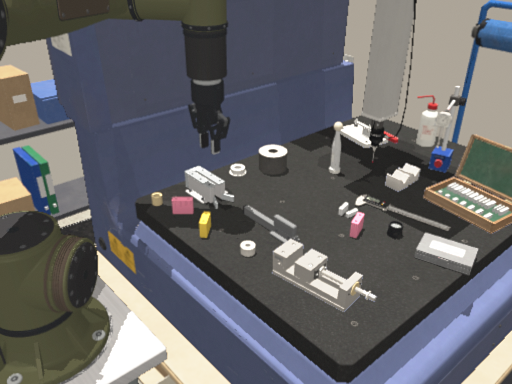

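The block's leading end measures y = 0.2744 and the stop's inner edge also 0.2744, so it is home. The stick stands free, the bystanders are in place and the arm is clear. Handing in.

Run:
```python
from h import *
print(robot.sign_off(), robot.get_state()['clock'])
```

```text
the job is handed in; nothing more can be done
the job is handed in; nothing more can be done
```

I stood the aluminium block in front of the mouth with its nose between the wings and let go. I then pushed it home with the push stick, drew the stick out and left it standing on its sole, clear of the guide. The job was handed in at about 24 s of the 59 s allowed.

**Last checks:**
- **Block home:** seen through the slot from above, its leading end and the inner face of the stop both measured at y = 0.274 m. The final push held firm at about 26 N.
- **Stick:** released standing on its sole, with its nose about 65 mm short of the wings by my measurements.
- **Rings, bushes and look-alikes:** in the last side picture they appear where they started, judged by eye only, and the arm touches nothing.

**One disagreement:** the arm stopped about 3 mm before the point I had worked out for contact with the stop. I put that down to the 2 mm calibration error plus how the stick sat in the grip, since the view through the slot showed no gap.

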